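# Index a carburettor on a worm-driven rotary fixture and clamp it again

### The job

Swing the red clamp lever on the green rotary fixture fully over to its released stop, then wind the handwheel until the white mark on the round table stands at the red pointer, and swing the lever fully back to its clamped stop. Do not force the lever past its stops. Wind only while the clamp is released, do not push on the round table, and leave the pointer, the indicator stand and everything else on the bench undisturbed.

Things in the scene. Friction and masses are not known exactly. Their poses are not given: they have to be found in the camera images.
- fixture: green cast rotary fixture, fixed to the bench; origin at bench level under the centre of its round table; its clamp side, -x, looks to the robot's left; y points away from the robot, z up. Foot 200 x 200 x 20 mm. On the clamp side a face slopes 40 deg (normal 40 deg from vertical, towards -x) and carries collar and lever. At (175, -20) mm a gearbox 75 mm tall carries a level handwheel.
- indicator: dial-indicator stand, fixed to the fixture; its frame equals fixture's. Red foot 50 x 50 x 45 mm and 16 mm post at (-152, 210) mm, 238 mm tall. A dial 56 mm across sits on its bar 248 mm up at (-122, 165) mm.
- bar_end (a point): centre of the 22 mm black ball that ends the stand's level 16 mm bar, 215 mm above the bench at (-152, -130) mm in the fixture's frame; the bar runs from here along +y to the post, over the lever's swing. A gripper pointing straight down does not fit over the lever; one leaning about 40 deg, fingers along the lever's pivot axis, passes outside and under the bar.
- lever (a joint): swing of the red clamp lever, rad: 0 = clamped stop (lever points down the slope and away from the robot), 1.57 = released stop (down the slope and towards the robot); grows counter-clockwise looking onto the sloping face. Stays where it is left; takes about 0.5 N m (6 N at lever_grip). Starts within 0.15 of the clamped stop.
- lever_grip (a point): middle of the lever's red grip, 75 mm long, 20 mm wide, 14 mm thick, 90 mm from the pivot (the lever ends at 130 mm); x points outward along the lever, y across its width, z along the pivot axis out of the sloping face. The sloping face is 31 mm behind the lever at the pivot; under the grip is only the bench, 47 mm below in mid-swing.
- lever_pivot (a point): point on the lever's pivot axis at the mid-thickness of the lever; moves and turns with the lever, axes as for lever_grip
- stop_lug (a point): brass lug on the dark collar (48 mm across) that carries both lever stops, 26 mm from the pivot axis; x points outward through the lug, z along the pivot axis. The lug is up to 0.2 rad either way of straight uphill; at the clamped stop the lever stands 135 deg counter-clockwise of it. The collar slips if the lever is forced against a stop with over 2 N m (22 N at lever_grip); it must not slip.
- crank (a joint): turn of the handwheel, rad, 0 at the start, positive counter-clockwise from above; many turns possible; takes about 0.1 N m (3 N at the grip). 30 turns of the handwheel make one turn of the round table, in the same sense. Does not spin on when let go.
- crank_grip (a point): on the axis of the handwheel's upright black grip (22 mm diameter, 62 mm tall, spins freely on its pin, so it can be held fast while carried round), 22 mm below its top, 139 mm above the bench, 40 mm from the wheel's axis. The wheel is 100 mm across, its face 97 mm above the bench.
- crank_axis (a point): on the handwheel's upright axis, at the height of crank_grip
- table_top: round steel table, 180 mm across, carrying an aluminium carburettor 85 x 100 mm, 174 mm above the bench at its top; origin at the centre of its underside, 90 mm above the bench, z up, x through the white mark. Turns counter-clockwise from above when the handwheel does; do not push on it.
- white_mark (a point): outer end of the white line (30 x 4 mm) on the round table, at its rim, 90 mm from its centre, 105 mm above the bench, on the side away from the robot at the start
- pointer_tip (a point): tip of the red pointer at the rim of the round table, 90 mm from its centre, 105 mm above the bench; it stands 0.3 to 0.55 rad counter-clockwise of the white mark at the start and stays put. When the mark stands at the pointer this point and white_mark coincide.
- spanner: steel spanner 180 mm long, lying beyond the fixture; bystander
- screwdriver: yellow screwdriver 190 mm long, lying on the robot's side of the gearbox; bystander
- spray_can: spray can, 66 mm across, 190 mm tall; bystander
- piston: aluminium piston 76 mm across, 58 mm tall, beyond the handwheel; bystander
- red_tub: red plastic tub 140 mm across, 75 mm tall; bystander
- hammer: hammer 260 mm long; bystander
- bearing: steel ring bearing 80 mm across, 22 mm tall; bystander
- mug: blue mug 80 mm across, 95 mm tall; bystander

How it is judged:
On the way, in this order (a step that is already met when the one before it is completed fails the run):
1. the lever is at its released stop (1.49 rad or more) (value of joint lever above 1.49 rad), for 0.2 s.
2. the white mark stands at the red pointer while the clamp is released (horizontal distance between white_mark and pointer_tip below 0.003 m and value of joint lever above 1.4 rad and velocity of joint crank between -0.2 and 0.2 rad/s), for 0.3 s.
At the end, for the whole second after the job is handed in: The lever is back within 0.08 rad (4.6 deg) of its clamped stop, the white mark is within 3 mm of the red pointer's tip, everything is at rest (value of joint lever below 0.08 rad and horizontal distance between white_mark and pointer_tip below 0.003 m and velocity of joint lever below 0.05 rad/s and velocity of joint crank between -0.1 and 0.1 rad/s); the robot touches nothing.
It fails at once if the handwheel is wound while the clamp lever is not released (lever below 1.3 rad, wheel faster than 0.6 rad/s) (value of joint lever below 1.3 rad and (velocity of joint crank above 0.6 rad/s or velocity of joint crank below -0.6 rad/s)).
It fails at once if the lever is forced past a stop: the collar slips (its lug moves more than 2 mm) (distance of stop_lug from where it was at the start of the episode above 0.002 m).
It fails at once if the red pointer is moved (more than 3 mm) (distance of pointer_tip from where it was at the start of the episode above 0.003 m).
It fails at once if the robot pushes on the round table, the carburettor or the indicator stand (more than 10 N) (contact force between any of the fingers, the arm and table_top above 10 N or contact force between any of the fingers, the arm and indicator above 10 N).
It fails at once if a bystander is disturbed (moved more than 25 mm) (distance of any of spanner, screwdriver, piston, spray_can, red_tub, hammer, bearing, mug from where it was at the start of the episode above 0.025 m).
It also fails if it takes over 72 s, if anything falls off the work surface, if the arm or the gripper's body presses on something with over 40 N, if the wrist force passes 120 N, or if a joint passes its speed limit or range.

### The arm

A 7-joint arm with a two-finger parallel gripper is mounted at the origin on the work surface. World frame = base frame: x ahead of the robot, y to its left, z up, the work surface at z = 0. Lengths are in m, angles in rad, forces in N, time in s.
With the tool pointing down it reaches from about 0.425 to 1.025 m from the base axis. Payload 3.6 kg.
Tool frame: the origin (TCP) lies on the mounting face of the last link; the fingertips stand 173 mm ahead of it and the grasp point (between the pads) lies 155 mm ahead of it (env.hold_point_z is the distance from the TCP to the grasp point, in m); z points along the fingers, y is the line along which they close (so a half turn about z gives the same grasp; the last joint's range is limited). The gripper opens to 85 mm and grips with 20 to 120 N. Pads are 22 mm wide; open, the fingers measure 114 mm over their backs; the gripper's body (76 mm by 85 mm) begins 54 mm behind the grasp point. The pads swing forward as they close: fully open they stand 13 mm farther back than shut.
Start: joints at [-1.202, 0.591, 0.048, 1.609, -0.033, 0.943, -0.034], TCP at [0.324, 0.649, 0.405] pointing down, gripper open.
Joint ranges: [-2.69, 2.69], [-0.47, 2.24], [-1.27, 1.36], [0.19, 2.51], [-1.53, 4.68], [0.08, 2.07], [-3.09, 3.09]. Speed limits (rad/s): [2.57, 2.57, 3.14, 3.14, 3.14, 3.14, 3.14].

### API

Orientations are given as [roll, pitch, yaw] about the fixed x, y, z axes, in that order (R = Rz(yaw) Ry(pitch) Rx(roll)).
In Python, from station import get_state, imaging, env, spotter gives the robot as it stands.
- The arm moves only by the tool send_rows, never from a script. Its argument "deltas" is a list of rows, each an object of numbers: "rx", "ry", "rz": the turn, a rotation vector about the tool's x, y, z in rad; "tx", "ty", "tz": the shift along the tool's x, y, z in cm; "jaw": the finger opening in cm, from 0 to 8.54. A call has 1 to 10 rows; each row shifts and turns the commanded pose from where the row before left it, along the tool's axes as they then stand; what a row does not reach is not made up. A row lasts 1/10 s, in which the tool goes at most 50 mm and 8.59 degrees, less where a joint would pass 70% of its speed; a pose out of reach is approached as far as the arm can. A call with a gripper value outside its range is refused whole. The fingers move at their own pace and stop on an object; the grip force is fixed at half the most. Time passes only in rows, so rows that do not move let the fingers close. It gives the time, the measured TCP pose, the force, the opening and the grip force at its end, in the units of the state.
- get_state(): the state, without advancing time (a new reading comes with each control period).
- imaging.snapshot(name): name is "scene" or "top" or "wrist"; returns (picture, depth): 400x640x3 uint8, blue, green, red; 400x640 float32, m along the optical axis (not along the pixel's ray), 0 where there is no reading.
- imaging.calibration(name): a dict with "fx", "fy", "cx", "cy" (pixels), "R" (3x3) and "t" (3): a world point X has camera coordinates R X + t; the wrist camera has in their place "hand_eye" (4x4, takes a point from camera to tool coordinates, whose origin is the TCP and whose axes are the flange's). Camera axes: x right, y down, z forward; pixel columns grow to the right and rows downward; lengths in m; the calibration is good to about 2 mm. A picture is of the moment at which its call begins: read the wrist's pose just before it. calibration takes no time and is no camera call.
- env.finish_job(): hands the job in; it is judged then, once.
Trained networks look in the newest picture that a camera, given by its name, has taken for a name from the list of things; names that differ only in an ending like _2 or _b are one class to them, and where a whole thing is asked for, a point or a joint stands for the part that bears it (a point fixed in the world has none). Each returns a list of dicts, best first, with "confidence" (0 to 1); they miss things now and then, are a little off and sometimes report something else, mostly with a low value. They report only what shows in the picture. A call takes as long as a camera call.
- spotter.boxes_of(thing, camera): "centre" ([column, row] as shares, 0 to 1, of the picture: columns of its width, rows of its height, amid what is visible of it).
- spotter.trace(thing, camera): "mask" (400x640 bool, what is visible of it) and "centre" ([column, row] as shares, 0 to 1, of the picture: columns of its width, rows of its height, amid what is visible of it).
- spotter.tip_of(thing, camera): "centre" ([column, row] as shares, 0 to 1, of the picture: columns of its width, rows of its height: a listed point, or the origin of a listed thing).
The state is a dict: "t": time; "joint_positions": joint angles; "qd": joint speeds; "joint_torque": joint torques, N m; "ee_pos": TCP position; "tool_rot": TCP orientation; "force": force on the tool from outside, world axes, zero at the start; "wrist_torque": the same for the moment, N m; "finger_gap": finger opening in m; "gripper_force": force on a finger pad.
Only numpy, scipy, OpenCV 4.12 (cv2) and the standard library are available. Lean on these libraries where they do the work, as an engineer would, in place of code of your own. Each camera call takes 0.05 s, during which the arm holds its last target. There are 200 camera calls.

## Working session

There is one attempt and no reset: what is moved stays moved. The work goes in short steps, Python scripts to look and compute and a tool call to move; the robot and the scene stay as the last step left them, time stands still between calls to the robot, and variables do not carry over. Pictures are saved under pics/ and viewed, at most 10 in all, crops included, and the job is handed in when it is done.

Besides the shell and the picture viewer there is one more tool, called after ">>>" as name([rows], argument=value, ...), one row to a line, values as JSON. send_rows: Moves the arm, as the interface text tells. Its arguments: {"type":"object","properties":{"deltas":{"type":"array"}},"required":["deltas"]}

```bash
ls; mkdir -p pics
cat > h.py <<'E'
import numpy as np, cv2
from station import get_state, imaging, env, spotter
from scipy.spatial.transform import Rotation as Ro
def pose():
    s=get_state(); return np.array(s["ee_pos"]), Ro.from_euler('xyz',s["tool_rot"]).as_matrix()
def cam(name):
    c=imaging.calibration(name)
    if "R" in c: return c,np.array(c["R"]),np.array(c["t"])
    p,R=pose(); H=np.array(c["hand_eye"]); Rw=R@H[:3,:3]; tw=R@H[:3,3]+p
    return c,Rw.T,-Rw.T@tw
def ray(c,R,t,u,v):
    d=R.T@np.array([(u-c["cx"])/c["fx"],(v-c["cy"])/c["fy"],1.]); return -R.T@t,d
def atz(c,R,t,u,v,z):
    o,d=ray(c,R,t,u,v); return o+d*(z-o[2])/d[2]
def atd(c,R,t,u,v,dep):
    o,d=ray(c,R,t,u,v); return o+d*dep
def proj(c,R,t,X):
    q=R@np.asarray(X)+t; return np.array([c["fx"]*q[0]/q[2]+c["cx"],c["fy"]*q[1]/q[2]+c["cy"]])
E
python3 - <<'E'
from h import *
print(get_state())
zs=dict(bar_end=.215,lever_grip=None,lever_pivot=None,stop_lug=None,crank_grip=.139,crank_axis=.139,white_mark=.105,pointer_tip=.105,table_top=.09,fixture=0)
for n in ["top","scene"]:
    c,R,t=cam(n); im,d=imaging.snapshot(n); cv2.imwrite(f"pics/{n}0.png",im)
    print(n,c["fx"],-R.T@t)
    for k,z in zs.items():
        r=spotter.tip_of(k,n)
        for e in r[:1]:
            u,v=e["centre"][0]*640,e["centre"][1]*400; dd=d[min(int(v),399),min(int(u),639)]
            print(k,round(e["confidence"],2),round(u,1),round(v,1),"depthpt",atd(c,R,t,u,v,dd).round(3),"atz",atz(c,R,t,u,v,z).round(4) if z is not None else "")
E
```

```text
pics
{'t': 0.0, 'joint_positions': array([-1.20149254,  0.59210342,  0.04833306,  1.60986987, -0.03332448,
        0.9427027 , -0.03372572]), 'qd': array([-0.00122501,  0.00140166, -0.00063349,  0.00055098, -0.00134861,
       -0.00040092, -0.00039914]), 'joint_torque': array([ 4.61667751e-04, -5.48681295e+01,  1.54661559e+00, -1.98125392e+01,
        9.38860991e-03,  8.69652577e-03,  1.01436973e-05]), 'ee_pos': array([0.32346726, 0.64832851, 0.40353488]), 'tool_rot': array([-3.13931875e+00,  1.26484352e-04,  2.67880057e+00]), 'force': array([-1.39880947,  0.05870342,  0.41160932]), 'wrist_torque': array([-0.00206352,  0.0017112 ,  0.0198201 ]), 'gripper_force': 0.0, 'finger_gap': 0.08551291301005638}
top 441.8960795002195 [0.31570478 0.00843764 1.47604685]
bar_end 0.95 299.6 231.8 depthpt [0.463 0.08  0.229] atz [0.4643 0.0811 0.215 ]
lever_grip 0.57 289.5 183.8 depthpt [0.604 0.11  0.222] atz 
lever_pivot 0.55 306.7 198.9 depthpt [0.578 0.064 0.121] atz 
stop_lug 0.86 316.3 194.2 depthpt [0.596 0.034 0.106] atz 
crank_grip 0.58 408.1 188.4 depthpt [ 0.597 -0.245  0.167] atz [ 0.603
[... 526 characters left out ...]
r_end 0.9 353.2 146.8 depthpt [0.477 0.079 0.216] atz [0.4748 0.0795 0.215 ]
lever_grip 0.92 370.9 224.2 depthpt [0.773 0.091 0.227] atz 
lever_pivot 0.81 352.6 201.9 depthpt [0.588 0.072 0.115] atz 
stop_lug 0.81 338.9 205.8 depthpt [0.593 0.035 0.106] atz 
crank_grip 0.48 225.8 202.3 depthpt [ 0.455 -0.313  0.   ] atz [ 0.6002 -0.2632  0.139 ]
white_mark 0.66 303.2 241.0 depthpt [ 0.707 -0.061  0.1  ] atz [ 0.7113 -0.0603  0.105 ]
pointer_tip 0.51 318.8 241.4 depthpt [ 0.709 -0.022  0.099] atz [ 0.7141 -0.0219  0.105 ]
table_top 0.71 311.7 221.6 depthpt [ 0.653 -0.039  0.112] atz [ 0.6327 -0.0396  0.09  ]
fixture 0.74 313.0 240.6 depthpt [ 0.709 -0.036  0.102] atz [ 0.6222 -0.039   0.    ]
```

Run:
```python
import cv2
a=cv2.imread("pics/top0.png")[120:300,240:480]; b=cv2.imread("pics/scene0.png")[100:320,180:450]
cv2.imwrite("pics/a.png",cv2.resize(a,None,fx=3.3,fy=3.3,interpolation=2)); cv2.imwrite("pics/b.png",cv2.resize(b,None,fx=2.7,fy=2.7,interpolation=2))
```

```text
(no output)
```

View pics/a.png

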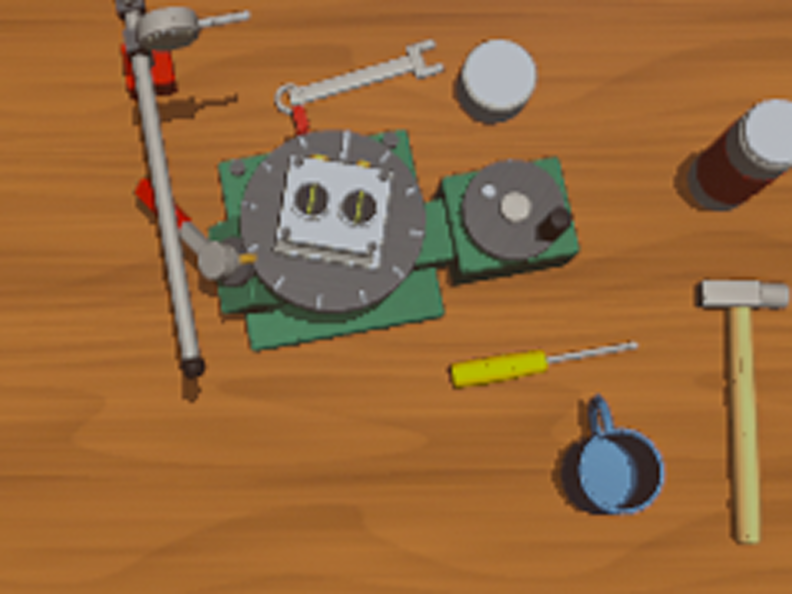

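View pics/b.png

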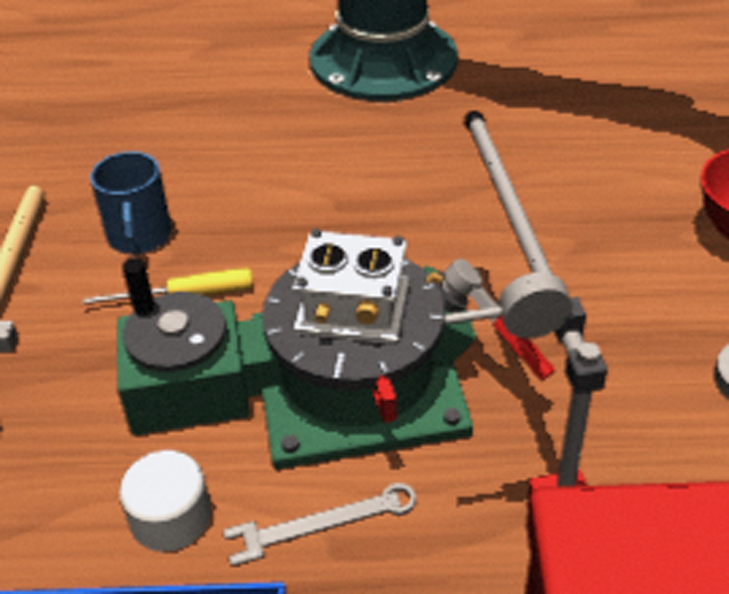

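The top crop shows the table at about (341,187) full-frame. The wheel hub is at (396,183), its black grip at (407,188), the mark end at (345,160), the pointer tip at (331,159), and the lever passes under the bar at about (289,182). The scene crop agrees, with the mark end at (305,239) and the wheel hub at (244,219).

```bash
cat > fit.py <<'E'
from h import *
from scipy.optimize import least_squares
T=cam("top"); S=cam("scene")
tp=[((-.152,-.130,.215),(299.2,231.5)),((0,0,.105),(341.1,186.8)),((.175,-.02,.097),(396.1,183.4)),((-.1,-.1,.02),(315.2,225.8)),((.1,-.1,.02),(374.2,215.5)),((.1,.1,.02),(363.6,159.4))]
sp=[((-.152,-.130,.215),(353.2,146.8)),((-.1,.1,.02),(354.4,258.4)),((.175,-.02,.1),(244.1,219.9))]
def W(p,X):
    c,s=np.cos(p[2]),np.sin(p[2]); return np.array([p[0]+c*X[0]-s*X[1],p[1]+s*X[0]+c*X[1],X[2]])
def f(p): return np.concatenate([proj(*T,W(p,X))-u for X,u in tp]+[proj(*S,W(p,X))-u for X,u in sp])
r=least_squares(f,[.622,-.045,-1.5],loss="soft_l1"); P=r.x
def tri(a,b):
    A=[];B=[]
    o1,d1=ray(*T,*a);o2,d2=ray(*S,*b)
    s=np.linalg.lstsq(np.c_[d1,-d2],o2-o1,rcond=None)[0]
    x,y=o1+s[0]*d1,o2+s[1]*d2; return (x+y)/2,np.linalg.norm(x-y)
def F(X):
    c,s=np.cos(P[2]),np.sin(P[2]); d=X-np.r_[P[:2],0]; return np.array([c*d[0]+s*d[1],-s*d[0]+c*d[1],d[2]])
if __name__=="__main__":
    print(P,np.degrees(P[2])); print(r.fun.reshape(-1,2).round(1).tolist())
    for n,a,b in [("grip",(289.4,182),(372.5,228)),("pivot",(306.7,198.9),(352.6,201.9)),("lug",(316.3,194.2),(338.9,205.8)),("crank_grip_top",(408.6,186.5),(229.5,197.5)),("mark",(344.8,160),(305.2,239.3))]:
        X,e=tri(a,b); print(n,X.round(4),F(X).round(4),round(e,4))
    m=F(atz(*T,344.8,160,.105));q=F(atz(*T,331.5,159.6,.105))
    print("mark",m,np.arctan2(m[1],m[0]),"ptr",q,np.arctan2(q[1],q[0]))
E
python3 fit.py
```

```text
[ 0.62003424 -0.04442869 -1.40670759] -80.59840779548352
[[-0.7, -0.6], [-0.1, -0.4], [-0.2, 0.1], [0.8, 0.4], [1.0, 0.2], [-0.1, -0.8], [1.5, -1.7], [0.0, -0.6], [-1.0, 0.1]]
grip [0.6449 0.122  0.0709] [-0.1602  0.0517  0.0709] 0.0004
pivot [0.581  0.0686 0.1081] [-0.1179 -0.02    0.1081] 0.0082
lug [0.5952 0.0343 0.1088] [-0.0818 -0.0116  0.1088] 0.0005
crank_grip_top [ 0.6047 -0.2486  0.1601] [ 0.1989 -0.0484  0.1601] 0.0008
mark [ 0.7067 -0.057   0.1058] [0.0266 0.0834 0.1058] 0.0031
mark [0.02818189 0.08340451 0.105     ] 1.2449466873935684 ptr [-0.01364946  0.09233005  0.105     ] 1.7175666509111258
```

```bash
cat > plan.py <<'E'
from fit import *
a=np.radians(40)
Fx=np.array([np.cos(P[2]),np.sin(P[2]),0]);Fy=np.array([-Fx[1],Fx[0],0]);Z=np.array([0,0,1.])
N=-np.sin(a)*Fx+np.cos(a)*Z; EU=np.cos(a)*Fx+np.sin(a)*Z
def leverR(th):  # tool orientation for lever angle th from uphill (ccw), tool x outward along lever
    x=np.cos(th)*EU+np.sin(th)*Fy; return np.c_[x,np.cross(-N,x),-N]
def rows(pt,Rt,n,p0=None,R0=None):
    if p0 is None: p0,R0=pose()
    r=Ro.from_matrix(R0.T@Rt).as_rotvec()
    M=sum(R0@Ro.from_rotvec(r*k/n).as_matrix() for k in range(n))
    t=np.linalg.solve(M,pt-p0)*100
    print(n,"rows t(cm)",t.round(3),"r",(r/n).round(4),"deg/row",round(np.degrees(np.linalg.norm(r))/n,2))
E
python3 - <<'E'
from plan import *
print(imaging.calibration("wrist"))
g=W(P,(-.187,-.01,.05))
rows(g+.30*N,leverR(np.pi),10)
rows(g+.30*N,leverR(np.pi),14)
E
```

```text
{'fx': 299.70579775702333, 'fy': 299.70579775702333, 'cx': 315.6362786852724, 'cy': 197.36909405863847, 'hand_eye': array([[-5.68633015e-04, -9.54184782e-01, -2.99217445e-01,
         7.61074245e-02],
       [ 9.99999767e-01, -4.29500436e-04, -5.30751485e-04,
         3.96815423e-06],
       [ 3.77920967e-04, -2.99217677e-01,  9.54184803e-01,
         3.09527524e-02],
       [ 0.00000000e+00,  0.00000000e+00,  0.00000000e+00,
         1.00000000e+00]])}
10 rows t(cm) [-3.528 -0.156  2.499] r [ 0.0329 -0.0645  0.0904] deg/row 6.64
14 rows t(cm) [-2.505 -0.07   1.809] r [ 0.0235 -0.046   0.0646] deg/row 4.74
```

>>> send_rows([
  {"tx": -3.53, "ty": -0.16, "tz": 2.5, "rx": 0.033, "ry": -0.0645, "rz": 0.0904},
  {"tx": -3.53, "ty": -0.16, "tz": 2.5, "rx": 0.033, "ry": -0.0645, "rz": 0.0904},
  {"tx": -3.53, "ty": -0.16, "tz": 2.5, "rx": 0.033, "ry": -0.0645, "rz": 0.0904},
  {"tx": -3.53, "ty": -0.16, "tz": 2.5, "rx": 0.033, "ry": -0.0645, "rz": 0.0904},
  {"tx": -3.53, "ty": -0.16, "tz": 2.5, "rx": 0.033, "ry": -0.0645, "rz": 0.0904},
  {"tx": -3.53, "ty": -0.16, "tz": 2.5, "rx": 0.033, "ry": -0.0645, "rz": 0.0904},
  {"tx": -3.53, "ty": -0.16, "tz": 2.5, "rx": 0.033, "ry": -0.0645, "rz": 0.0904},
  {"tx": -3.53, "ty": -0.16, "tz": 2.5, "rx": 0.033, "ry": -0.0645, "rz": 0.0904},
  {"tx": -3.53, "ty": -0.16, "tz": 2.5, "rx": 0.033, "ry": -0.0645, "rz": 0.0904},
  {"tx": -3.53, "ty": -0.16, "tz": 2.5, "rx": 0.033, "ry": -0.0645, "rz": 0.0904},
])

```text
invalid input
```

>>> send_rows([
  {},
  {},
])

```text
invalid input
```

Run:
```python
from plan import *
g=W(P,(-.187,-.01,.05))
rows(g+.30*N,leverR(np.pi),3)
print(get_state()["joint_positions"].round(2))
c=cam("wrist"); im,d=imaging.snapshot("wrist"); cv2.imwrite("pics/w1.png",im); np.save("w1.npy",d)
for k in ["lever_grip","lever_pivot","stop_lug","bar_end","pointer_tip"]:
    for e in spotter.tip_of(k,"wrist")[:1]:
        u,v=e["centre"][0]*640,e["centre"][1]*400; dd=d[min(int(v),399),min(int(u),639)]
        X=atd(*c,u,v,dd); print(k,round(e["confidence"],2),round(u,1),round(v,1),X.round(4),F(X).round(4))
for e in spotter.trace("lever_grip","wrist")[:1]:
    m=e["mask"]; print(e["confidence"],m.sum(),np.argwhere(m).min(0),np.argwhere(m).max(0))
```

```text
3 rows t(cm) [-12.138  -2.087   7.349] r [ 0.1097 -0.2149  0.3014] deg/row 22.12
[-1.2   0.59  0.05  1.61 -0.03  0.94 -0.03]
```

View pics/w1.png

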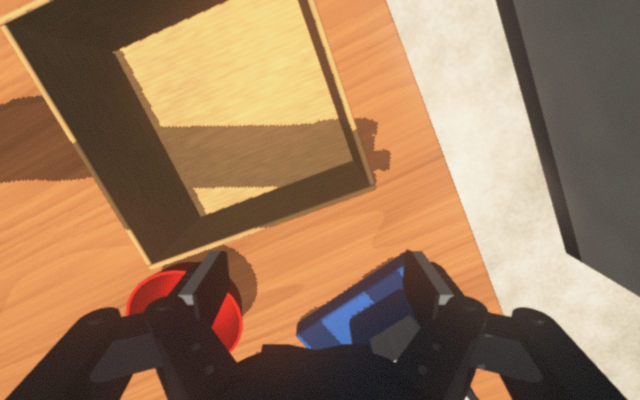

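The moves were refused, probably because each row needs all seven numbers. The wrist view is still the start pose, over the wooden bin. I'll resend with every key filled in.

>>> send_rows([
  {"tx": -3.53, "ty": -0.16, "tz": 2.5, "rx": 0.033, "ry": -0.0645, "rz": 0.0904, "jaw": 8.5},
  {"tx": -3.53, "ty": -0.16, "tz": 2.5, "rx": 0.033, "ry": -0.0645, "rz": 0.0904, "jaw": 8.5},
  {"tx": -3.53, "ty": -0.16, "tz": 2.5, "rx": 0.033, "ry": -0.0645, "rz": 0.0904, "jaw": 8.5},
  {"tx": -3.53, "ty": -0.16, "tz": 2.5, "rx": 0.033, "ry": -0.0645, "rz": 0.0904, "jaw": 8.5},
  {"tx": -3.53, "ty": -0.16, "tz": 2.5, "rx": 0.033, "ry": -0.0645, "rz": 0.0904, "jaw": 8.5},
  {"tx": -3.53, "ty": -0.16, "tz": 2.5, "rx": 0.033, "ry": -0.0645, "rz": 0.0904, "jaw": 8.5},
  {"tx": -3.53, "ty": -0.16, "tz": 2.5, "rx": 0.033, "ry": -0.0645, "rz": 0.0904, "jaw": 8.5},
  {"tx": -3.53, "ty": -0.16, "tz": 2.5, "rx": 0.033, "ry": -0.0645, "rz": 0.0904, "jaw": 8.5},
  {"tx": -3.53, "ty": -0.16, "tz": 2.5, "rx": 0.033, "ry": -0.0645, "rz": 0.0904, "jaw": 8.5},
  {"tx": -3.53, "ty": -0.16, "tz": 2.5, "rx": 0.033, "ry": -0.0645, "rz": 0.0904, "jaw": 8.5},
])

```text
t: 2.45
ee_pos: [0.5486, 0.3272, 0.2797]
tool_rot: [3.14, 0.701, 1.731]
force: [0.7, -0.8, -0.3]
finger_gap: 0.0852
gripper_force: 0.0
```

>>> send_rows([
  {"tx": 0, "ty": 0, "tz": 0, "rx": 0, "ry": 0, "rz": 0, "jaw": 8.5},
  {"tx": 0, "ty": 0, "tz": 0, "rx": 0, "ry": 0, "rz": 0, "jaw": 8.5},
])

```text
t: 2.65
ee_pos: [0.5483, 0.3273, 0.2798]
tool_rot: [-3.141, 0.699, 1.734]
force: [0.1, -0.2, 0.1]
finger_gap: 0.0851
gripper_force: 0.0
```

```bash
cat > look.py <<'E'
from plan import *
import sys
g=W(P,(-.187,-.01,.05))
rows(g+.30*N,leverR(np.pi),3)
print(get_state()["t"],get_state()["joint_positions"].round(2))
c=cam("wrist"); im,d=imaging.snapshot("wrist"); cv2.imwrite("pics/%s.png"%sys.argv[1],im); np.save("w.npy",d)
for k in ["lever_grip","lever_pivot","stop_lug","bar_end","pointer_tip"]:
    for e in spotter.tip_of(k,"wrist")[:1]:
        u,v=e["centre"][0]*640,e["centre"][1]*400; dd=d[min(int(v),399),min(int(u),639)]
        X=atd(*c,u,v,dd); print(k,round(e["confidence"],2),round(u,1),round(v,1),X.round(4),F(X).round(4))
E
python3 look.py w2
```

```text
3 rows t(cm) [ 0.033  0.001 -0.03 ] r [-0.0005  0.0002 -0.0003] deg/row 0.04
2.65 [-1.13  0.82  0.64  1.84  0.22  0.92 -0.58]
lever_grip 0.93 377.2 219.3 [0.6391 0.1298 0.0732] [-0.1688  0.0472  0.0732]
lever_pivot 0.94 304.2 267.9 [0.5769 0.0821 0.1071] [-0.1318 -0.0219  0.1071]
stop_lug 0.58 304.7 286.4 [0.5798 0.0657 0.1205] [-0.1152 -0.0217  0.1205]
pointer_tip 0.46 382.1 268.3 [ 0.7655 -0.1837  0.0054] [0.1611 0.1208 0.0054]
```

View pics/w2.png

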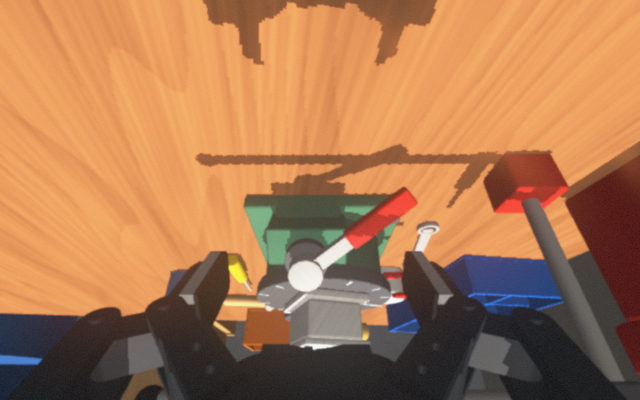

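The wrist view shows the red grip running from about (350,240) to (415,195), and the silver pivot knob at (305,275). The way to the grip from here is clear. Next I'll fit the lever axis from depth.

```bash
cat > lev.py <<'E'
from plan import *
im=cv2.imread("pics/w2.png"); d=np.load("w.npy"); c=cam("wrist")
hsv=cv2.cvtColor(im,cv2.COLOR_BGR2HSV)
m=((hsv[...,0]<8)|(hsv[...,0]>172))&(hsv[...,1]>150)&(hsv[...,2]>60)
m[:,:335]=0;m[:,425:]=0;m[:180]=0;m[260:]=0
n,l,st,_=cv2.connectedComponentsWithStats(m.astype(np.uint8)); i=1+st[1:,4].argmax(); m=l==i
print(st[i])
v,u=np.nonzero(m); X=np.array([F(atd(*c,a,b,d[b,a])) for a,b in zip(u,v)])
nF=np.array([-np.sin(a),0,np.cos(a)]) if 0 else np.array([-np.sin(np.radians(40)),0,np.cos(np.radians(40))])
eu=np.array([np.cos(np.radians(40)),0,np.sin(np.radians(40))])
h=X@nF; hm=np.median(h); ok=abs(h-hm)<.004; print("h range",np.percentile(h,[2,10,50,90,98]).round(4),ok.sum())
Q=np.c_[X[ok]@eu,X[ok][:,1]]; (cx,cy),(w,hh),ang=cv2.minAreaRect(Q.astype(np.float32))
print("rect eu,y",cx,cy,"size",w,hh,ang)
mu=Q.mean(0); D=np.linalg.svd(Q-mu)[2][0] if 0 else np.linalg.eigh(np.cov(Q.T))[1][:,1]
D*=np.sign(D[1]); th=np.arctan2(D[1],D[0]); print("th deg from uphill",np.degrees(th),"mean",mu)
piv=np.array([cx,cy])-.09*D; print("pivot eu,y",piv,"h mid",hm-.007)
# spotter pivot and lug rays on the mid plane
for nm,uv,hp in [("pivot",(304.2,267.9),hm-.007),("lug",(304.7,286.4),hm-.014),("grip",(377.2,219.3),hm-.007)]:
    o,dd=ray(*c,*uv); o=F(o); q=F(ray(*c,*uv)[0]+dd)-o; x=o+q*(hp-o@nF)/(q@nF); print(nm,x.round(4),(x@eu).round(4),x[1].round(4))
E
python3 lev.py
```

```text
[ 344  188   73   61 1660]
h range [0.158  0.1629 0.1655 0.1664 0.1671] 1530
rect eu,y -0.08399168401956558 0.05055331438779831 size 0.020094938576221466 0.07385163009166718 39.91669845581055
th deg from uphill 129.82327937998025 mean [-0.08542393  0.05065433]
pivot eu,y [-0.02635372 -0.01856879] h mid 0.15847134197238677
pivot [-0.1237 -0.0216  0.1031] -0.0285 -0.0216
lug [-0.099  -0.0216  0.1147] -0.0021 -0.0216
grip [-0.1644  0.0494  0.0689] -0.0816 0.0494
```

```bash
cat >> plan.py <<'E'
nF=np.array([-np.sin(a),0,np.cos(a)]);eF=np.array([np.cos(a),0,np.sin(a)])
PIV=W(P,-.0272*eF+.1585*nF+np.array([0,-.020,0]))
def leverpose(th,h=.155,r=.09): R=leverR(th); return PIV+r*R[:,0]+h*N,R
def where():
    p,R=pose(); d=p-PIV; q=R[:,0]; s=get_state(); f=np.array(s["force"])
    th=np.arctan2(q@Fy,q@EU)%(2*np.pi); x=leverR(th)
    print("t",s["t"],"tool th",np.degrees(th).round(2),"pos th",np.degrees(np.arctan2(d@Fy,d@EU)%(2*np.pi)).round(2),"r",np.hypot(d@Fy,d@EU).round(4),"h",(d@N).round(4),"F tool xyz",(R.T@f).round(1),"gap",s["finger_gap"].round(4))
E
python3 - <<'E'
from plan import *
X,e=tri((315.15,198.2),(340.7,203.7)); x=F(X); print("lug",x,e,"rel eu,y",x@eF+.0272,x[1]+.02,"h",x@nF)
# lug at known plane h~.145
for n,uv in((T,(315.15,198.2)),(S,(340.7,203.7))):
    o,d=ray(*n,*uv); o2=F(o+d);o=F(o);d=o2-o
    for hp in(.135,.145,.155):
        q=o+d*(hp-o@nF)/(d@nF); print(hp,(q@eF+.0272).round(4),(q[1]+.02).round(4))
where()
p,R=leverpose(np.radians(129.5),.235); rows(p,R,10)
E
```

```text
lug [-0.08840099 -0.02263719  0.10474451] 0.0023301995681972933 rel eu,y 0.02680938346476491 -0.0026371881910178217 h 0.13706201328687587
0.135 0.0266 -0.0026
0.145 0.0348 -0.0051
0.155 0.043 -0.0076
0.135 0.0221 -0.007
0.145 0.0357 0.0093
0.155 0.0494 0.0257Traceback (most recent call last):
  File "<stdin>", line 8, in <module>
  File "plan.py", line 19, in where
    print("t",s["t"],"tool th",np.degrees(th).round(2),"pos th",np.degrees(np.arctan2(d@Fy,d@EU)%(2*np.pi)).round(2),"r",np.hypot(d@Fy,d@EU).round(4),"h",(d@N).round(4),"F tool xyz",(R.T@f).round(1),"gap",s["finger_gap"].round(4))
                                                                                                                                                                                                             ^^^^^^^^^^^^^^^^^^^^^
AttributeError: 'float' object has no attribute 'round'
```

```bash
sed -i 's/s\["finger_gap"\].round(4)/round(s["finger_gap"],4)/' plan.py
python3 - <<'E'
from plan import *
where()
p,R=leverpose(np.radians(129.5),.235); rows(p,R,10)
E
```

```text
t 2.95 tool th 180.12 pos th 173.48 r 0.0852 h 0.3007 F tool xyz [ 1.1 -0.4  0.2] gap 0.0851
10 rows t(cm) [-0.024  0.679  0.657] r [ 0.0001 -0.0001  0.0884] deg/row 5.06
```

>>> send_rows([
  {"tx": -0.02, "ty": 0.68, "tz": 0.66, "rx": 0, "ry": 0, "rz": 0.0884, "jaw": 5},
  {"tx": -0.02, "ty": 0.68, "tz": 0.66, "rx": 0, "ry": 0, "rz": 0.0884, "jaw": 5},
  {"tx": -0.02, "ty": 0.68, "tz": 0.66, "rx": 0, "ry": 0, "rz": 0.0884, "jaw": 5},
  {"tx": -0.02, "ty": 0.68, "tz": 0.66, "rx": 0, "ry": 0, "rz": 0.0884, "jaw": 5},
  {"tx": -0.02, "ty": 0.68, "tz": 0.66, "rx": 0, "ry": 0, "rz": 0.0884, "jaw": 5},
  {"tx": -0.02, "ty": 0.68, "tz": 0.66, "rx": 0, "ry": 0, "rz": 0.0884, "jaw": 5},
  {"tx": -0.02, "ty": 0.68, "tz": 0.66, "rx": 0, "ry": 0, "rz": 0.0884, "jaw": 5},
  {"tx": -0.02, "ty": 0.68, "tz": 0.66, "rx": 0, "ry": 0, "rz": 0.0884, "jaw": 5},
  {"tx": -0.02, "ty": 0.68, "tz": 0.66, "rx": 0, "ry": 0, "rz": 0.0884, "jaw": 5},
  {"tx": -0.02, "ty": 0.68, "tz": 0.66, "rx": 0, "ry": 0, "rz": 0.0884, "jaw": 5},
])

```text
t: 3.95
ee_pos: [0.6175, 0.2763, 0.2466]
tool_rot: [2.565, 0.418, 0.724]
force: [0.6, 0.1, 0.4]
finger_gap: 0.0498
gripper_force: 0.0
```

>>> send_rows([
  {"tx": 0, "ty": 0, "tz": 0, "rx": 0, "ry": 0, "rz": 0, "jaw": 5},
  {"tx": 0, "ty": 0, "tz": 0, "rx": 0, "ry": 0, "rz": 0, "jaw": 5},
])

```text
t: 4.15
ee_pos: [0.6172, 0.2761, 0.2467]
tool_rot: [2.567, 0.422, 0.727]
force: [-0.8, 0.7, 0.9]
finger_gap: 0.0498
gripper_force: 0.0
```

Run:
```python
from plan import *
where()
p,R=leverpose(np.radians(129.5),.150); rows(p,R,8)
c=cam("wrist"); im,d=imaging.snapshot("wrist"); cv2.imwrite("pics/w3.png",im)
```

```text
t 4.15 tool th 129.51 pos th 129.23 r 0.0898 h 0.234 F tool xyz [-0.5 -0.5 -1.2] gap 0.0498
8 rows t(cm) [ 0.003 -0.005  1.05 ] r [-0.      0.0001  0.    ] deg/row 0.0
```

View pics/w3.png

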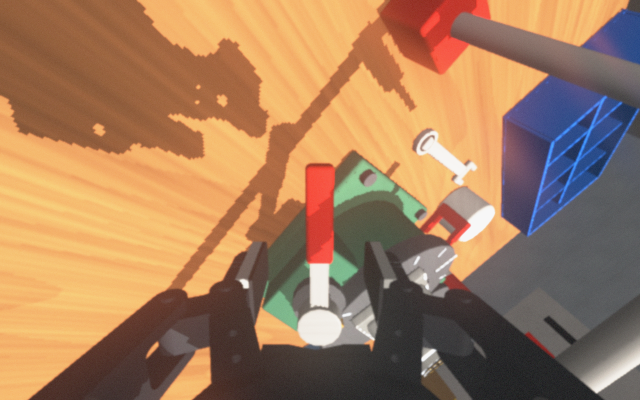

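The lever now stands upright in the picture at column about 319, midway between the fingers (255 and 375), so it lines up for descent.

>>> send_rows([
  {"tx": 0, "ty": 0, "tz": 1.2, "rx": 0, "ry": 0, "rz": 0, "jaw": 5},
  {"tx": 0, "ty": 0, "tz": 1.2, "rx": 0, "ry": 0, "rz": 0, "jaw": 5},
  {"tx": 0, "ty": 0, "tz": 1.2, "rx": 0, "ry": 0, "rz": 0, "jaw": 5},
  {"tx": 0, "ty": 0, "tz": 1.2, "rx": 0, "ry": 0, "rz": 0, "jaw": 5},
  {"tx": 0, "ty": 0, "tz": 1.2, "rx": 0, "ry": 0, "rz": 0, "jaw": 5},
  {"tx": 0, "ty": 0, "tz": 1.2, "rx": 0, "ry": 0, "rz": 0, "jaw": 5},
  {"tx": 0, "ty": 0, "tz": 1.2, "rx": 0, "ry": 0, "rz": 0, "jaw": 5},
  {"tx": 0, "ty": 0, "tz": 0, "rx": 0, "ry": 0, "rz": 0, "jaw": 3},
  {"tx": 0, "ty": 0, "tz": 0, "rx": 0, "ry": 0, "rz": 0, "jaw": 3},
  {"tx": 0, "ty": 0, "tz": 0, "rx": 0, "ry": 0, "rz": 0, "jaw": 3},
])

```text
t: 5.2
ee_pos: [0.6265, 0.2226, 0.1829]
tool_rot: [2.566, 0.42, 0.725]
force: [-1.1, 0.3, -0.0]
finger_gap: 0.0297
gripper_force: 0.0
```

>>> send_rows([
  {"tx": -0.05, "ty": -0.94, "tz": 0, "rx": 0, "ry": 0, "rz": -0.105, "jaw": 3},
  {"tx": -0.05, "ty": -0.94, "tz": 0, "rx": 0, "ry": 0, "rz": -0.105, "jaw": 3},
  {"tx": 0, "ty": 0, "tz": 0, "rx": 0, "ry": 0, "rz": 0, "jaw": 3},
])

```text
t: 5.5
ee_pos: [0.6117, 0.2301, 0.1749]
tool_rot: [2.658, 0.526, 0.929]
force: [1.6, -1.0, 0.4]
finger_gap: 0.0304
gripper_force: 0.7
```

Run:
```python
from plan import *
where()
```

```text
t 5.5 tool th 141.4 pos th 140.59 r 0.0892 h 0.1505 F tool xyz [-0.   1.9  0.5] gap 0.0304
```

>>> send_rows([
  {"tx": -0.05, "ty": -0.94, "tz": 0, "rx": 0, "ry": 0, "rz": -0.105, "jaw": 3},
  {"tx": -0.05, "ty": -0.94, "tz": 0, "rx": 0, "ry": 0, "rz": -0.105, "jaw": 3},
  {"tx": -0.05, "ty": -0.94, "tz": 0, "rx": 0, "ry": 0, "rz": -0.105, "jaw": 3},
  {"tx": -0.05, "ty": -0.94, "tz": 0, "rx": 0, "ry": 0, "rz": -0.105, "jaw": 3},
  {"tx": -0.05, "ty": -0.94, "tz": 0, "rx": 0, "ry": 0, "rz": -0.105, "jaw": 3},
])

```text
t: 6.0
ee_pos: [0.5687, 0.2369, 0.1634]
tool_rot: [3.014, 0.689, 1.542]
force: [5.5, -2.5, -0.8]
finger_gap: 0.0298
gripper_force: 2.5
```

>>> send_rows([
  {"tx": -0.05, "ty": -0.94, "tz": 0, "rx": 0, "ry": 0, "rz": -0.105, "jaw": 3},
  {"tx": -0.05, "ty": -0.94, "tz": 0, "rx": 0, "ry": 0, "rz": -0.105, "jaw": 3},
  {"tx": -0.05, "ty": -0.94, "tz": 0, "rx": 0, "ry": 0, "rz": -0.105, "jaw": 3},
  {"tx": -0.05, "ty": -0.94, "tz": 0, "rx": 0, "ry": 0, "rz": -0.105, "jaw": 3},
  {"tx": -0.05, "ty": -0.94, "tz": 0, "rx": 0, "ry": 0, "rz": -0.105, "jaw": 3},
  {"tx": 0, "ty": 0, "tz": 0, "rx": 0, "ry": 0, "rz": 0, "jaw": 3},
])

```text
t: 6.6
ee_pos: [0.5226, 0.226, 0.1661]
tool_rot: [-2.847, 0.641, 2.208]
force: [2.1, -0.3, -0.8]
finger_gap: 0.0299
gripper_force: 1.1
```

Run:
```python
from plan import *
where(); print(get_state()["joint_positions"].round(2))
im,d=imaging.snapshot("wrist"); cv2.imwrite("pics/w4.png",im)
```

```text
t 6.6 tool th 201.41 pos th 201.13 r 0.0885 h 0.1505 F tool xyz [-0.8  1.9  1. ] gap 0.0299
[-0.98  0.92  0.53  2.04  0.39  0.6  -0.4 ]
```

View pics/w4.png

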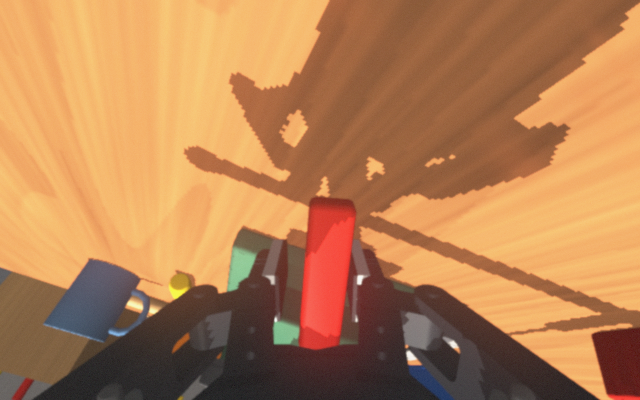

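The lever (column about 330) rests against the right pad and follows it. I'll carry on in smaller steps towards the stop.

>>> send_rows([
  {"tx": -0.01, "ty": -0.47, "tz": 0, "rx": 0, "ry": 0, "rz": -0.0524, "jaw": 3},
  {"tx": -0.01, "ty": -0.47, "tz": 0, "rx": 0, "ry": 0, "rz": -0.0524, "jaw": 3},
  {"tx": -0.01, "ty": -0.47, "tz": 0, "rx": 0, "ry": 0, "rz": -0.0524, "jaw": 3},
  {"tx": -0.01, "ty": -0.47, "tz": 0, "rx": 0, "ry": 0, "rz": -0.0524, "jaw": 3},
  {"tx": 0, "ty": 0, "tz": 0, "rx": 0, "ry": 0, "rz": 0, "jaw": 3},
])

```text
t: 7.15
ee_pos: [0.5076, 0.2175, 0.1711]
tool_rot: [-2.712, 0.566, 2.445]
force: [3.8, 1.2, -4.3]
finger_gap: 0.0297
gripper_force: 2.2
```

>>> send_rows([
  {"tx": 0, "ty": -0.16, "tz": 0, "rx": 0, "ry": 0, "rz": -0.0175, "jaw": 3},
  {"tx": 0, "ty": -0.16, "tz": 0, "rx": 0, "ry": 0, "rz": -0.0175, "jaw": 3},
])

```text
t: 7.35
ee_pos: [0.5049, 0.2157, 0.1721]
tool_rot: [-2.69, 0.55, 2.486]
force: [4.4, 2.9, -1.3]
finger_gap: 0.0299
gripper_force: 2.6
```

>>> send_rows([
  {"tx": 0, "ty": -0.16, "tz": 0, "rx": 0, "ry": 0, "rz": -0.0175, "jaw": 3},
])

```text
t: 7.45
ee_pos: [0.5034, 0.2145, 0.1728]
tool_rot: [-2.679, 0.542, 2.505]
force: [3.1, 3.4, -1.7]
finger_gap: 0.0299
gripper_force: 2.7
```

>>> send_rows([
  {"tx": 0, "ty": -0.16, "tz": 0, "rx": 0, "ry": 0, "rz": -0.0175, "jaw": 3},
])

```text
t: 7.55
ee_pos: [0.502, 0.2134, 0.1735]
tool_rot: [-2.669, 0.534, 2.524]
force: [3.0, 3.8, -2.5]
finger_gap: 0.0301
gripper_force: 2.7
```

Run:
```python
from plan import *
where()
```

```text
t 7.55 tool th 217.65 pos th 217.45 r 0.0894 h 0.1503 F tool xyz [ 1.   5.3 -0.1] gap 0.0301
```

>>> send_rows([
  {"tx": 0, "ty": -0.16, "tz": 0, "rx": 0, "ry": 0, "rz": -0.0175, "jaw": 3},
])

```text
t: 7.65
ee_pos: [0.5007, 0.2125, 0.1741]
tool_rot: [-2.66, 0.526, 2.542]
force: [3.2, 3.9, -1.3]
finger_gap: 0.0301
gripper_force: 2.7
```

>>> send_rows([
  {"tx": 0, "ty": -0.16, "tz": 0, "rx": 0, "ry": 0, "rz": -0.0175, "jaw": 3},
])

```text
t: 7.75
ee_pos: [0.4996, 0.2115, 0.1747]
tool_rot: [-2.651, 0.517, 2.56]
force: [3.3, 3.2, -1.8]
finger_gap: 0.0299
gripper_force: 2.7
```

```bash
cat > rel.py <<'E'
from plan import *
import sys
where(); c=cam("wrist"); im,d=imaging.snapshot("wrist"); cv2.imwrite("pics/cur.png",im)
hsv=cv2.cvtColor(im,cv2.COLOR_BGR2HSV); m=((hsv[...,0]<8)|(hsv[...,0]>172))&(hsv[...,1]>150)&(hsv[...,2]>60)
m[:,:270]=0;m[:,400:]=0
n,l,st,_=cv2.connectedComponentsWithStats(m.astype(np.uint8)); i=1+st[1:,4].argmax(); m=(l==i)&(d>0)
v,u=np.nonzero(m); X=np.array([F(atd(*c,p,q,d[q,p])) for p,q in zip(u,v)])
h=X@nF; ok=abs(h-.1655)<.005
Q=np.c_[X[ok]@eF,X[ok][:,1]]; r=cv2.minAreaRect(Q.astype(np.float32))
B=cv2.boxPoints(r); e=max((B[1]-B[0],B[2]-B[1]),key=np.linalg.norm); 
print("lever rect",r,"th by edge",np.degrees(np.arctan2(e[1],e[0]))%180,"by pivot",np.degrees(np.arctan2(r[0][1]+.02,r[0][0]+.0272))%360,np.median(h),ok.sum())
E
python3 rel.py
```

```text
t 7.75 tool th 219.67 pos th 219.58 r 0.0895 h 0.1503 F tool xyz [ 0.   5.  -0.3] gap 0.0299
lever rect ((-0.09956111758947372, -0.07419761270284653), (0.07312921434640884, 0.020008612424135208), 34.516815185546875) th by edge 34.516808 by pivot 216.8327722951567 0.16336387941345076 6312
```

>>> send_rows([
  {"tx": 0, "ty": -0.16, "tz": 0, "rx": 0, "ry": 0, "rz": -0.0175, "jaw": 3},
])

```text
t: 7.9
ee_pos: [0.4985, 0.2106, 0.1753]
tool_rot: [-2.643, 0.509, 2.577]
force: [4.5, 4.5, -2.8]
finger_gap: 0.0299
gripper_force: 2.7
```

>>> send_rows([
  {"tx": 0, "ty": -0.12, "tz": 0, "rx": 0, "ry": 0, "rz": -0.013, "jaw": 3},
])

```text
t: 8.0
ee_pos: [0.4976, 0.2098, 0.1758]
tool_rot: [-2.636, 0.503, 2.59]
force: [3.1, 4.6, -1.7]
finger_gap: 0.03
gripper_force: 2.7
```

>>> send_rows([
  {"tx": 0, "ty": 0, "tz": 0, "rx": 0, "ry": 0, "rz": 0, "jaw": 3},
])

```text
t: 8.1
ee_pos: [0.4975, 0.2097, 0.1759]
tool_rot: [-2.636, 0.503, 2.59]
force: [2.4, 4.9, -1.8]
finger_gap: 0.03
gripper_force: 2.5
```

```bash
python3 rel.py
```

```text
t 8.1 tool th 221.37 pos th 221.51 r 0.0896 h 0.1503 F tool xyz [ 1.3  5.4 -1.5] gap 0.03
lever rect ((-0.09791114181280136, -0.07663876563310623), (0.07347249239683151, 0.02030133083462715), 36.4275016784668) th by edge 36.427494 by pivot 218.6943036899649 0.1633832636645618 6326
```

>>> send_rows([
  {"tx": 0, "ty": -0.12, "tz": 0, "rx": 0, "ry": 0, "rz": -0.013, "jaw": 3},
])

```text
t: 8.25
ee_pos: [0.4969, 0.2092, 0.1763]
tool_rot: [-2.63, 0.497, 2.603]
force: [2.9, 4.4, -3.1]
finger_gap: 0.0301
gripper_force: 2.7
```

>>> send_rows([
  {"tx": 0, "ty": -0.12, "tz": 0, "rx": 0, "ry": 0, "rz": -0.013, "jaw": 3},
])

```text
t: 8.35
ee_pos: [0.4965, 0.2088, 0.1767]
tool_rot: [-2.626, 0.49, 2.616]
force: [5.6, 3.6, -5.3]
finger_gap: 0.03
gripper_force: 4.1
```

```bash
python3 rel.py
```

```text
t 8.35 tool th 222.89 pos th 222.51 r 0.0895 h 0.1504 F tool xyz [-0.2  8.2  2.4] gap 0.03
lever rect ((-0.09669502079486847, -0.07736042141914368), (0.07428957521915436, 0.02007913589477539), 37.08545684814453) th by edge 37.085453 by pivot 219.53588839815114 0.1633654869076086 6350
```

>>> send_rows([
  {"tx": 0, "ty": -0.1, "tz": 0, "rx": 0, "ry": 0, "rz": -0.008, "jaw": 3},
])

```text
t: 8.5
ee_pos: [0.4964, 0.2086, 0.177]
tool_rot: [-2.624, 0.487, 2.624]
force: [5.8, 5.3, -6.7]
finger_gap: 0.0299
gripper_force: 4.8
```

>>> send_rows([
  {"tx": 0, "ty": 0, "tz": 0, "rx": 0, "ry": 0, "rz": 0, "jaw": 3},
  {"tx": 0, "ty": 0, "tz": 0, "rx": 0, "ry": 0, "rz": 0, "jaw": 3},
])

```text
t: 8.7
ee_pos: [0.4965, 0.2086, 0.177]
tool_rot: [-2.624, 0.487, 2.623]
force: [4.6, 4.1, -5.8]
finger_gap: 0.0297
gripper_force: 4.3
```

```bash
python3 rel.py
```

```text
t 8.7 tool th 223.31 pos th 222.68 r 0.0894 h 0.1505 F tool xyz [1.  8.1 2.3] gap 0.0297
lever rect ((-0.09684933722019196, -0.0774618536233902), (0.07351231575012207, 0.020159849897027016), 37.06914138793945) th by edge 37.069134 by pivot 219.52319437242318 0.16335570323154813 6350
```

The lever has stopped: it stayed at about 219.5° while the push rose to about 8 N, well under the 22 N limit. That is about 90° from the start angle. I'll back off and retract.

>>> send_rows([
  {"tx": 0, "ty": 0.6, "tz": 0, "rx": 0, "ry": 0, "rz": 0, "jaw": 4},
  {"tx": 0, "ty": 0, "tz": 0, "rx": 0, "ry": 0, "rz": 0, "jaw": 5},
  {"tx": 0, "ty": 0, "tz": 0, "rx": 0, "ry": 0, "rz": 0, "jaw": 5},
  {"tx": 0, "ty": 0, "tz": -1.5, "rx": 0, "ry": 0, "rz": 0, "jaw": 5},
  {"tx": 0, "ty": 0, "tz": -2, "rx": 0, "ry": 0, "rz": 0, "jaw": 5},
  {"tx": 0, "ty": 0, "tz": -2.5, "rx": 0, "ry": 0, "rz": 0, "jaw": 5},
  {"tx": 0, "ty": 0, "tz": -3, "rx": 0, "ry": 0, "rz": 0, "jaw": 5},
  {"tx": 0, "ty": 0, "tz": -3, "rx": 0, "ry": 0, "rz": 0, "jaw": 5},
])

```text
t: 9.55
ee_pos: [0.4857, 0.2859, 0.2673]
tool_rot: [-2.614, 0.487, 2.622]
force: [0.7, 0.7, 0.4]
finger_gap: 0.0504
gripper_force: 0.0
```

```bash
cat >> plan.py <<'E'
AX=W(P,(.175,-.02,.139)); DOWN=np.c_[-Fx,Fy,-Z]
CG=W(P,(.2007,-.0506,.139))
E
python3 - <<'E'
from plan import *
where(); p,R=pose(); print(p,AX,CG,get_state()["joint_positions"].round(2))
p1=np.array([.47,.25,.50]); rows(p1,DOWN,12)
p2=np.array([.58,-.2,.50]); rows(p2,DOWN,12,p1,DOWN)
im,d=imaging.snapshot("top"); c=T
for e in spotter.tip_of("lever_grip","top")[:1]: print(e)
E
```

```text
t 9.55 tool th 223.27 pos th 220.97 r 0.0893 h 0.2699 F tool xyz [-0.4  0.7 -0.7] gap 0.0504
[0.4857491  0.28589078 0.26734991] [ 0.62888973 -0.2203451   0.139     ] [ 0.60289894 -0.2506985   0.139     ] [-1.03  0.71  0.41  2.01  0.45  0.88 -0.1 ]
12 rows t(cm) [-0.826 -0.647 -1.712] r [-0.0224  0.0555  0.0602] deg/row 4.86
12 rows t(cm) [-3.849  0.292 -0.   ] r [0. 0. 0.] deg/row 0.0
{'centre': [0.4584, 0.5535], 'confidence': 0.61}
```

>>> send_rows([
  {"tx": -0.99, "ty": -0.78, "tz": -2.05, "rx": -0.0269, "ry": 0.0666, "rz": 0.0722, "jaw": 6},
  {"tx": -0.99, "ty": -0.78, "tz": -2.05, "rx": -0.0269, "ry": 0.0666, "rz": 0.0722, "jaw": 6},
  {"tx": -0.99, "ty": -0.78, "tz": -2.05, "rx": -0.0269, "ry": 0.0666, "rz": 0.0722, "jaw": 6},
  {"tx": -0.99, "ty": -0.78, "tz": -2.05, "rx": -0.0269, "ry": 0.0666, "rz": 0.0722, "jaw": 6},
  {"tx": -0.99, "ty": -0.78, "tz": -2.05, "rx": -0.0269, "ry": 0.0666, "rz": 0.0722, "jaw": 6},
  {"tx": -0.99, "ty": -0.78, "tz": -2.05, "rx": -0.0269, "ry": 0.0666, "rz": 0.0722, "jaw": 6},
  {"tx": -0.99, "ty": -0.78, "tz": -2.05, "rx": -0.0269, "ry": 0.0666, "rz": 0.0722, "jaw": 6},
  {"tx": -0.99, "ty": -0.78, "tz": -2.05, "rx": -0.0269, "ry": 0.0666, "rz": 0.0722, "jaw": 6},
  {"tx": -0.99, "ty": -0.78, "tz": -2.05, "rx": -0.0269, "ry": 0.0666, "rz": 0.0722, "jaw": 6},
  {"tx": -0.99, "ty": -0.78, "tz": -2.05, "rx": -0.0269, "ry": 0.0666, "rz": 0.0722, "jaw": 6},
])

```text
t: 10.65
ee_pos: [0.47, 0.2492, 0.4983]
tool_rot: [3.141, -0.004, 1.732]
force: [0.8, 0.4, 0.9]
finger_gap: 0.0598
gripper_force: 0.0
```

>>> send_rows([
  {"tx": -2.5, "ty": 0.2, "tz": 0, "rx": 0, "ry": 0, "rz": 0, "jaw": 6},
  {"tx": -4.6, "ty": 0.35, "tz": 0, "rx": 0, "ry": 0, "rz": 0, "jaw": 6},
  {"tx": -4.6, "ty": 0.35, "tz": 0, "rx": 0, "ry": 0, "rz": 0, "jaw": 6},
  {"tx": -4.6, "ty": 0.35, "tz": 0, "rx": 0, "ry": 0, "rz": 0, "jaw": 6},
  {"tx": -4.6, "ty": 0.35, "tz": 0, "rx": 0, "ry": 0, "rz": 0, "jaw": 6},
  {"tx": -4.6, "ty": 0.35, "tz": 0, "rx": 0, "ry": 0, "rz": 0, "jaw": 6},
  {"tx": -4.6, "ty": 0.35, "tz": 0, "rx": 0, "ry": 0, "rz": 0, "jaw": 6},
  {"tx": -4.6, "ty": 0.35, "tz": 0, "rx": 0, "ry": 0, "rz": 0, "jaw": 6},
  {"tx": -4.6, "ty": 0.35, "tz": 1, "rx": 0, "ry": 0, "rz": 0, "jaw": 6},
  {"tx": -4.6, "ty": 0.35, "tz": 2, "rx": 0, "ry": 0, "rz": 0, "jaw": 6},
])

```text
t: 11.65
ee_pos: [0.5756, -0.1788, 0.4674]
tool_rot: [3.139, -0.003, 1.735]
force: [0.4, 0.5, -0.4]
finger_gap: 0.0602
gripper_force: 0.0
```

```bash
cat > ck.py <<'E'
from plan import *
s=get_state(); print(s["t"],s["ee_pos"].round(4),s["tool_rot"],s["joint_positions"].round(2))
c=cam("wrist"); im,d=imaging.snapshot("wrist"); cv2.imwrite("pics/ck.png",im)
for k,z in [("crank_grip",.139),("crank_axis",.139),("white_mark",.105),("pointer_tip",.105),("table_top",.09)]:
    for e in spotter.tip_of(k,"wrist")[:1]:
        u,v=e["centre"][0]*640,e["centre"][1]*400
        X=atz(*c,u,v,z); print(k,round(e["confidence"],2),round(u,1),round(v,1),X.round(4),F(X).round(4))
rows(CG+.155*Z,DOWN,10)
E
python3 ck.py
```

```text
11.65 [ 0.5756 -0.1788  0.4674] [ 3.13916198 -0.00323095  1.73501579] [-0.15  0.41  0.52  1.85 -0.25  0.95  0.65]
crank_grip 0.79 332.3 249.2 [ 0.607  -0.2502  0.139 ] [ 0.2009 -0.0465  0.139 ]
crank_axis 0.73 361.7 224.4 [ 0.6329 -0.2163  0.139 ] [ 0.1716 -0.0154  0.139 ]
white_mark 0.93 459.1 84.8 [ 0.7083 -0.0598  0.105 ] [0.0295 0.0845 0.105 ]
pointer_tip 0.64 480.3 114.0 [ 0.7396 -0.0842  0.105 ] [0.0588 0.1114 0.105 ]
table_top 0.98 378.2 55.7 [ 0.6216 -0.044   0.09  ] [-0.0002  0.0016  0.09  ]
10 rows t(cm) [-0.797  0.141  1.727] r [ 0.0001 -0.0005  0.0003] deg/row 0.03
```

View pics/ck.png

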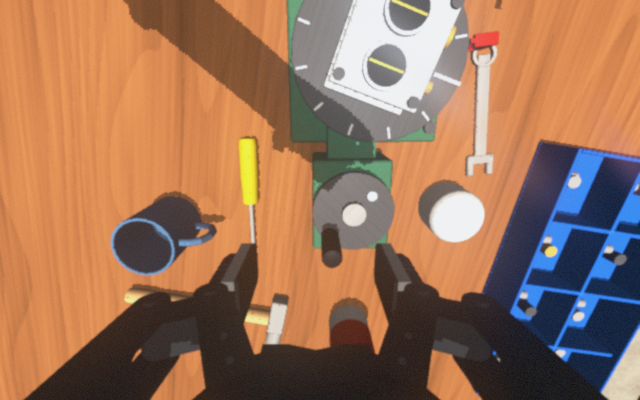

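The wrist view shows the wheel disc centred at about (353.5,210.5) and its black grip's top at about (332,257). The mark end is at (461,82) and the red pointer's tip at about (472,42). Screwdriver, mug and piston are clear of the wheel.

Run:
```python
from plan import *
c=cam("wrist")
for n,u,v,z in [("disc",353.5,210.5,.097),("griptop",332,257,.161),("mark",461,82,.105),("ptr",472,42,.105)]:
    x=atz(*c,u,v,z); f=F(x); print(n,x.round(4),f.round(4),np.arctan2(f[1],f[0]).round(3))
im,d=imaging.snapshot("wrist")
# black grip: dark pixels above wheel by depth
M=[]
for v in range(215,280,1):
    for u in range(300,375,1):
        if d[v,u]>0:
            x=atd(*c,u,v,d[v,u])
            if .150<x[2]<.170: M.append(x)
M=np.array(M); print(len(M)); 
top=M[M[:,2]>np.percentile(M[:,2],95)-.004] if len(M) else M
print(top.mean(0),F(top.mean(0)),M[:,2].max())
```

```text
disc [ 0.6287 -0.2114  0.097 ] [ 0.1661 -0.0188  0.097 ] -0.112
griptop [ 0.6048 -0.2435  0.161 ] [ 0.1939 -0.0475  0.161 ] -0.24
mark [ 0.7084 -0.0522  0.105 ] [0.0221 0.0859 0.105 ] 1.319
ptr [ 0.7078 -0.0144  0.105 ] [-0.0153  0.0915  0.105 ] 1.737
376
[ 0.60492751 -0.24969213  0.16069742] [ 0.20003853 -0.04843428  0.16069742] 0.16247653737266837
```

Run:
```python
from plan import *
g=W(P,(.2003,-.049,.139)); rows(g+np.array([0,0,.157]),DOWN,10)
```

```text
10 rows t(cm) [-0.798  0.151  1.712] r [ 0.0002 -0.0005  0.0004] deg/row 0.04
```

>>> send_rows([
  {"tx": -1.6, "ty": 0.3, "tz": 1.9, "rx": 0, "ry": 0, "rz": 0, "jaw": 6},
  {"tx": -1.6, "ty": 0.3, "tz": 1.9, "rx": 0, "ry": 0, "rz": 0, "jaw": 6},
  {"tx": -1.6, "ty": 0.3, "tz": 1.9, "rx": 0, "ry": 0, "rz": 0, "jaw": 6},
  {"tx": -1.6, "ty": 0.3, "tz": 1.9, "rx": 0, "ry": 0, "rz": 0, "jaw": 6},
  {"tx": -1.6, "ty": 0.3, "tz": 1.9, "rx": 0, "ry": 0, "rz": 0, "jaw": 6},
  {"tx": 0, "ty": 0, "tz": 0, "rx": 0, "ry": 0, "rz": 0, "jaw": 6},
])

```text
t: 12.6
ee_pos: [0.6045, -0.2515, 0.3706]
tool_rot: [-3.141, -0.004, 1.738]
force: [-1.4, 0.6, 0.1]
finger_gap: 0.06
gripper_force: 0.0
```

Run:
```python
from plan import *
print(pose()[0]); c=cam("wrist"); im,d=imaging.snapshot("wrist"); cv2.imwrite("pics/ck2.png",im)
for k,z in [("crank_grip",.139),("crank_axis",.139)]:
    for e in spotter.tip_of(k,"wrist")[:1]:
        u,v=e["centre"][0]*640,e["centre"][1]*400
        X=atz(*c,u,v,z); print(k,round(e["confidence"],2),round(u,1),round(v,1),F(X).round(4))
M=np.array([(u,v,*atd(*c,u,v,d[v,u])) for v in range(0,400,2) for u in range(220,420,2) if d[v,u]>0])
G=M[(M[:,4]>.155)&(M[:,4]<.168)]; g0=W(P,(.2003,-.049,.139))
G=G[np.hypot(G[:,2]-g0[0],G[:,3]-g0[1])<.025]
print(len(G),G.mean(0),F(G.mean(0)[2:]), (G.max(0)-G.min(0))[2:])
D=M[(M[:,4]>.090)&(M[:,4]<.1)]; fx=np.array([F(x) for x in D[:,2:]]); k=np.hypot(fx[:,0]-.175,fx[:,1]+.02)<.07; print("disc",k.sum(),fx[k].min(0),fx[k].max(0))
rows(g0+np.array([0,0,.157]),DOWN,5)
```

```text
[ 0.6044938  -0.25153006  0.37055849]
crank_grip 0.74 314.6 215.6 [ 0.2012 -0.0499  0.139 ]
crank_axis 0.7 361.1 178.8 [ 0.1741 -0.0179  0.139 ]
206 [ 3.17038835e+02  2.24912621e+02  6.05019335e-01 -2.49191674e-01
  1.60406999e-01] [ 0.19955979 -0.04826194  0.160407  ] [0.02024625 0.01985532 0.00699061]
disc 2419 [ 0.12478906 -0.06870906  0.0945387 ] [0.22132836 0.02892969 0.09930345]
5 rows t(cm) [ 0.003 -0.019  1.547] r [ 0.0008 -0.0008  0.0009] deg/row 0.08
```

View pics/ck2.png

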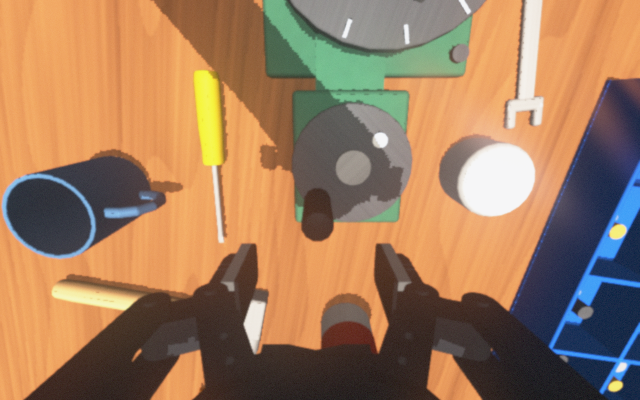

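The wrist view has the grip top at (317,225), midway between the fingers, and the depth fit agrees with the fixture estimate. Descending and gripping.

>>> send_rows([
  {"tx": 0, "ty": 0, "tz": 1.5, "rx": 0, "ry": 0, "rz": 0, "jaw": 6},
  {"tx": 0, "ty": 0, "tz": 1.5, "rx": 0, "ry": 0, "rz": 0, "jaw": 6},
  {"tx": 0, "ty": 0, "tz": 1.5, "rx": 0, "ry": 0, "rz": 0, "jaw": 6},
  {"tx": 0, "ty": 0, "tz": 1.5, "rx": 0, "ry": 0, "rz": 0, "jaw": 6},
  {"tx": 0, "ty": 0, "tz": 1.5, "rx": 0, "ry": 0, "rz": 0, "jaw": 6},
  {"tx": 0, "ty": 0, "tz": 0, "rx": 0, "ry": 0, "rz": 0, "jaw": 3},
  {"tx": 0, "ty": 0, "tz": 0, "rx": 0, "ry": 0, "rz": 0, "jaw": 1.5},
  {"tx": 0, "ty": 0, "tz": 0, "rx": 0, "ry": 0, "rz": 0, "jaw": 1.5},
  {"tx": 0, "ty": 0, "tz": 0, "rx": 0, "ry": 0, "rz": 0, "jaw": 1.5},
  {"tx": 0, "ty": 0, "tz": 0, "rx": 0, "ry": 0, "rz": 0, "jaw": 1.5},
])

```text
t: 13.75
ee_pos: [0.605, -0.252, 0.298]
tool_rot: [3.138, -0.002, 1.737]
force: [-0.2, -0.9, -1.5]
finger_gap: 0.0206
gripper_force: 58.7
```

```bash
cat > arc.py <<'E'
from plan import *
import sys
# rows of the circle from commanded crank-angle a0 by step, n rows (tool frame x=-Fx, y=Fy)
def arc(a0,steps,r=.04):
    a=a0
    for s in steps:
        b=a+s; d=r*np.array([np.cos(b)-np.cos(a),np.sin(b)-np.sin(a)])*100
        print('{"tx": %.2f, "ty": %.2f, "tz": 0, "rx": 0, "ry": 0, "rz": 0, "jaw": 1.5},'%(-d[0],d[1]),end=" "); a=b
    print("\nend",np.degrees(a))
def st():
    p,R=pose(); f=F(p); e=f[:2]-np.array([.1742,-.0197]); s=get_state()
    print("t",s["t"],"F",f.round(4),"ang",np.degrees(np.arctan2(e[1],e[0])).round(1),"r",np.hypot(*e).round(4),"force",s["force"].round(1),"gap",s["finger_gap"],s["gripper_force"])
E
python3 - <<'E'
from arc import *
st(); arc(np.radians(-48),[np.radians(20)]*18)
E
```

```text
t 13.75 F [ 0.2023 -0.0487  0.298 ] ang -46.0 r 0.0404 force [-0.2 -0.9 -1.5] gap 0.020622856286224782 58.6655455827713
{"tx": -0.86, "ty": 1.09, "tz": 0, "rx": 0, "ry": 0, "rz": 0, "jaw": 1.5}, {"tx": -0.43, "ty": 1.32, "tz": 0, "rx": 0, "ry": 0, "rz": 0, "jaw": 1.5}, {"tx": 0.05, "ty": 1.39, "tz": 0, "rx": 0, "ry": 0, "rz": 0, "jaw": 1.5}, {"tx": 0.52, "ty": 1.29, "tz": 0, "rx": 0, "ry": 0, "rz": 0, "jaw": 1.5}, {"tx": 0.93, "ty": 1.03, "tz": 0, "rx": 0, "ry": 0, "rz": 0, "jaw": 1.5}, {"tx": 1.23, "ty": 0.65, "tz": 0, "rx": 0, "ry": 0, "rz": 0, "jaw": 1.5}, {"tx": 1.38, "ty": 0.19, "tz": 0, "rx": 0, "ry": 0, "rz": 0, "jaw": 1.5}, {"tx": 1.36, "ty": -0.29, "tz": 0, "rx": 0, "ry": 0, "rz": 0, "jaw": 1.5}, {"tx": 1.18, "ty": -0.74, "tz": 0, "rx": 0, "ry": 0, "rz": 0, "jaw": 1.5}, {"tx": 0.86, "ty": -1.09, "tz": 0, "rx": 0, "ry": 0, "rz": 0, "jaw": 1.5}, {"tx": 0.43, "ty": -1.32, "tz": 0, "rx": 0, "ry": 0, "rz": 0, "jaw": 1.5}, {"tx": -0.05, "ty": -1.39, "tz": 0, "rx": 0, "ry": 0, "rz": 0, "jaw": 1.5}, {"tx": -0.52, "ty": -1.29, "tz": 0, "rx": 0, "ry": 0, "rz": 0, "jaw": 1.5}, {"tx": -0.93, "ty": -1.03, "tz": 0, "rx": 0, "ry": 0, "rz": 0, "jaw": 1.5}, {"tx": -1.23, "ty": -0.65, "tz": 0, "rx": 0, "ry": 0, "rz": 0, "jaw": 1.5}, {"tx": -1.38, "ty": -0.19, "tz": 0, "rx": 0, "ry": 0, "rz": 0, "jaw": 1.5}, {"tx": -1.36, "ty": 0.29, "tz": 0, "rx": 0, "ry": 0, "rz": 0, "jaw": 1.5}, {"tx": -1.18, "ty": 0.74, "tz": 0, "rx": 0, "ry": 0, "rz": 0, "jaw": 1.5}, 
end 311.99999999999994
```

>>> send_rows([
  {"tx": -0.86, "ty": 1.09, "tz": 0, "rx": 0, "ry": 0, "rz": 0, "jaw": 1.5},
  {"tx": -0.43, "ty": 1.32, "tz": 0, "rx": 0, "ry": 0, "rz": 0, "jaw": 1.5},
  {"tx": 0.05, "ty": 1.39, "tz": 0, "rx": 0, "ry": 0, "rz": 0, "jaw": 1.5},
])

```text
t: 14.05
ee_pos: [0.6439, -0.2576, 0.298]
tool_rot: [3.141, -0.006, 1.736]
force: [-4.3, 3.7, 4.4]
finger_gap: 0.0208
gripper_force: 59.0
```

>>> send_rows([
  {"tx": 0.52, "ty": 1.29, "tz": 0, "rx": 0, "ry": 0, "rz": 0, "jaw": 1.5},
  {"tx": 0.93, "ty": 1.03, "tz": 0, "rx": 0, "ry": 0, "rz": 0, "jaw": 1.5},
  {"tx": 1.23, "ty": 0.65, "tz": 0, "rx": 0, "ry": 0, "rz": 0, "jaw": 1.5},
  {"tx": 1.38, "ty": 0.19, "tz": 0, "rx": 0, "ry": 0, "rz": 0, "jaw": 1.5},
  {"tx": 1.36, "ty": -0.29, "tz": 0, "rx": 0, "ry": 0, "rz": 0, "jaw": 1.5},
  {"tx": 1.18, "ty": -0.74, "tz": 0, "rx": 0, "ry": 0, "rz": 0, "jaw": 1.5},
])

```text
t: 14.65
ee_pos: [0.6551, -0.1892, 0.2981]
tool_rot: [3.137, 0.001, 1.738]
force: [-0.9, -5.0, -1.8]
finger_gap: 0.0209
gripper_force: 58.8
```

>>> send_rows([
  {"tx": 0.86, "ty": -1.09, "tz": 0, "rx": 0, "ry": 0, "rz": 0, "jaw": 1.5},
  {"tx": 0.43, "ty": -1.32, "tz": 0, "rx": 0, "ry": 0, "rz": 0, "jaw": 1.5},
  {"tx": -0.05, "ty": -1.39, "tz": 0, "rx": 0, "ry": 0, "rz": 0, "jaw": 1.5},
  {"tx": -0.52, "ty": -1.29, "tz": 0, "rx": 0, "ry": 0, "rz": 0, "jaw": 1.5},
  {"tx": -0.93, "ty": -1.03, "tz": 0, "rx": 0, "ry": 0, "rz": 0, "jaw": 1.5},
  {"tx": -1.23, "ty": -0.65, "tz": 0, "rx": 0, "ry": 0, "rz": 0, "jaw": 1.5},
  {"tx": -1.38, "ty": -0.19, "tz": 0, "rx": 0, "ry": 0, "rz": 0, "jaw": 1.5},
  {"tx": -1.36, "ty": 0.29, "tz": 0, "rx": 0, "ry": 0, "rz": 0, "jaw": 1.5},
  {"tx": -1.18, "ty": 0.74, "tz": 0, "rx": 0, "ry": 0, "rz": 0, "jaw": 1.5},
])

```text
t: 15.55
ee_pos: [0.6055, -0.2529, 0.298]
tool_rot: [3.138, -0.004, 1.736]
force: [0.9, 6.1, 3.0]
finger_gap: 0.0208
gripper_force: 59.7
```

```bash
cat > mk.py <<'E'
from arc import *
st()
for cn,C in(("top",T),("scene",S)):
    im,_=imaging.snapshot(cn); cv2.imwrite("pics/now_%s.png"%cn,im)
    for k in("white_mark","pointer_tip"):
        for e in spotter.tip_of(k,cn)[:1]:
            u,v=e["centre"][0]*640,e["centre"][1]*400; f=F(atz(*C,u,v,.105)); print(cn,k,round(e["confidence"],2),round(u,1),round(v,1),f.round(4),"ang",np.arctan2(f[1],f[0]).round(3))
E
python3 mk.py
```

```text
t 15.55 F [ 0.2033 -0.0484  0.298 ] ang -44.6 r 0.0409 force [0.9 6.1 3. ] gap 0.020762976453823613 59.66902256011963
top white_mark 0.79 338.0 159.9 [0.0067 0.0877 0.105 ] ang 1.495
top pointer_tip 0.57 332.3 156.9 [-0.0095  0.1008  0.105 ] ang 1.665
scene white_mark 0.88 312.5 237.7 [0.0063 0.0815 0.105 ] ang 1.494
scene pointer_tip 0.66 319.6 242.2 [-0.0084  0.0994  0.105 ] ang 1.655
```

>>> send_rows([
  {"tx": -0.86, "ty": 1.09, "tz": 0, "rx": 0, "ry": 0, "rz": 0, "jaw": 1.5},
  {"tx": -0.43, "ty": 1.32, "tz": 0, "rx": 0, "ry": 0, "rz": 0, "jaw": 1.5},
  {"tx": 0.05, "ty": 1.39, "tz": 0, "rx": 0, "ry": 0, "rz": 0, "jaw": 1.5},
  {"tx": 0.52, "ty": 1.29, "tz": 0, "rx": 0, "ry": 0, "rz": 0, "jaw": 1.5},
  {"tx": 0.93, "ty": 1.03, "tz": 0, "rx": 0, "ry": 0, "rz": 0, "jaw": 1.5},
  {"tx": 1.23, "ty": 0.65, "tz": 0, "rx": 0, "ry": 0, "rz": 0, "jaw": 1.5},
  {"tx": 1.38, "ty": 0.19, "tz": 0, "rx": 0, "ry": 0, "rz": 0, "jaw": 1.5},
  {"tx": 1.36, "ty": -0.29, "tz": 0, "rx": 0, "ry": 0, "rz": 0, "jaw": 1.5},
])

```text
t: 16.65
ee_pos: [0.6635, -0.1994, 0.298]
tool_rot: [3.139, -0.001, 1.737]
force: [-1.9, -3.4, 3.2]
finger_gap: 0.0202
gripper_force: 60.2
```

>>> send_rows([
  {"tx": 1.18, "ty": -0.74, "tz": 0, "rx": 0, "ry": 0, "rz": 0, "jaw": 1.5},
  {"tx": 0.86, "ty": -1.09, "tz": 0, "rx": 0, "ry": 0, "rz": 0, "jaw": 1.5},
  {"tx": 0.43, "ty": -1.32, "tz": 0, "rx": 0, "ry": 0, "rz": 0, "jaw": 1.5},
  {"tx": -0.05, "ty": -1.39, "tz": 0, "rx": 0, "ry": 0, "rz": 0, "jaw": 1.5},
  {"tx": -0.52, "ty": -1.29, "tz": 0, "rx": 0, "ry": 0, "rz": 0, "jaw": 1.5},
  {"tx": -0.93, "ty": -1.03, "tz": 0, "rx": 0, "ry": 0, "rz": 0, "jaw": 1.5},
  {"tx": 0, "ty": 0, "tz": 0, "rx": 0, "ry": 0, "rz": 0, "jaw": 1.5},
])

```text
t: 17.35
ee_pos: [0.5929, -0.2026, 0.298]
tool_rot: [3.14, -0.004, 1.735]
force: [-0.9, -0.2, 3.7]
finger_gap: 0.0207
gripper_force: 60.2
```

```bash
python3 mk.py
python3 - <<'E'
import cv2,numpy as np
a=cv2.imread("pics/now_top.png")[140:180,310:370]; b=cv2.imread("pics/now_scene.png")[215:265,280:355]
a=cv2.resize(a,(600,400),interpolation=2);b=cv2.resize(b,(600,400),interpolation=2)[:200]
cv2.imwrite("pics/ab.png",np.vstack([a,cv2.resize(cv2.imread("pics/now_scene.png")[225:250,290:350],(480,200),interpolation=2).repeat(1,0) if 0 else cv2.copyMakeBorder(cv2.resize(cv2.imread("pics/now_scene.png")[225:250,280:355],(600,200),interpolation=2),0,0,0,0,0)]))
E
```

```text
t 17.35 F [ 0.1516 -0.0526  0.298 ] ang -124.4 r 0.0399 force [-0.9 -0.2  3.7] gap 0.02066906818458862 60.20084738731384
top white_mark 0.86 333.8 159.7 [-0.0063  0.0907  0.105 ] ang 1.641
top pointer_tip 0.43 331.3 158.8 [-0.0137  0.0951  0.105 ] ang 1.714
scene pointer_tip 0.69 317.1 240.9 [-0.0031  0.0942  0.105 ] ang 1.604
```

View pics/ab.png

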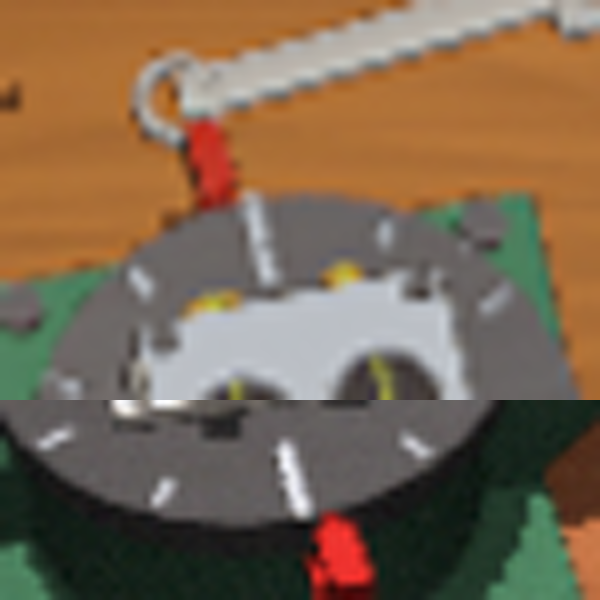

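The upper crop (top camera) has the mark end at (252,196) and the pointer tip at (218,203), about 10 mm apart. The lower crop (scene camera) shows about 8 to 9 mm. That means roughly another half turn.

>>> send_rows([
  {"tx": -1.23, "ty": -0.65, "tz": 0, "rx": 0, "ry": 0, "rz": 0, "jaw": 1.5},
  {"tx": -1.38, "ty": -0.19, "tz": 0, "rx": 0, "ry": 0, "rz": 0, "jaw": 1.5},
  {"tx": -1.36, "ty": 0.29, "tz": 0, "rx": 0, "ry": 0, "rz": 0, "jaw": 1.5},
  {"tx": -1.18, "ty": 0.74, "tz": 0, "rx": 0, "ry": 0, "rz": 0, "jaw": 1.5},
  {"tx": -0.86, "ty": 1.09, "tz": 0, "rx": 0, "ry": 0, "rz": 0, "jaw": 1.5},
  {"tx": -0.43, "ty": 1.32, "tz": 0, "rx": 0, "ry": 0, "rz": 0, "jaw": 1.5},
  {"tx": 0.05, "ty": 1.39, "tz": 0, "rx": 0, "ry": 0, "rz": 0, "jaw": 1.5},
  {"tx": 0.52, "ty": 1.29, "tz": 0, "rx": 0, "ry": 0, "rz": 0, "jaw": 1.5},
  {"tx": 0, "ty": 0, "tz": 0, "rx": 0, "ry": 0, "rz": 0, "jaw": 1.5},
  {"tx": 0, "ty": 0, "tz": 0, "rx": 0, "ry": 0, "rz": 0, "jaw": 1.5},
])

```text
t: 18.65
ee_pos: [0.6574, -0.2484, 0.2979]
tool_rot: [3.138, -0.007, 1.739]
force: [-0.1, 2.4, 6.7]
finger_gap: 0.0202
gripper_force: 60.4
```

```bash
python3 mk.py
python3 - <<'E'
import sys; sys.path.insert(0,'.')
from plan import *
# sub-pixel: red centroid near rim & white mark line in both cameras -> angles
for cn,C in(("top",T),("scene",S)):
    im=cv2.imread(f"pics/now_{cn}.png"); hsv=cv2.cvtColor(im,cv2.COLOR_BGR2HSV).astype(int)
    W_=[];Rr=[]
    for v in range(400):
        for u in range(640):
            x=F(atz(*C,u,v,.105)); r=np.hypot(*x[:2]); an=np.arctan2(x[1],x[0])
            if 1.2<an<2.1:
                if .064<r<.087 and hsv[v,u,1]<60: W_.append((an,max(0,hsv[v,u,2]-125)))
                if .088<r<.112 and (hsv[v,u,0]<8 or hsv[v,u,0]>172) and hsv[v,u,1]>140: Rr.append((r,an))
    W_=np.array(W_);Rr=np.array(Rr)
    h=np.histogram(W_[:,0],bins=np.arange(1.2,2.1,.03),weights=W_[:,1]); i=h[0].argmax(); c0=h[1][i]+.015
    k=abs(W_[:,0]-c0)<.05; print(cn,"mark",np.average(W_[k,0],weights=W_[k,1]),"ptr", [(round(lo,3),Rr[(Rr[:,0]>lo)&(Rr[:,0]<lo+.006),1].mean().round(3)) for lo in(.088,.094,.1)] if len(Rr) else None)
a=cv2.resize(cv2.imread("pics/now_top.png")[145:170,310:370],(600,250),interpolation=2);b=cv2.resize(cv2.imread("pics/now_scene.png")[225:250,280:355],(600,200),interpolation=2)
cv2.imwrite("pics/ab2.png",np.vstack([a,b]))
E
```

```text
t 18.65 F [0.2073 0.0035 0.2979] ang 35.0 r 0.0404 force [-0.1  2.4  6.7] gap 0.02021942058535818 60.44897139072418
top white_mark 0.69 331.8 158.6 [-0.0122  0.0955  0.105 ] ang 1.698
top pointer_tip 0.62 333.1 161.8 [-0.0098  0.0842  0.105 ] ang 1.687
scene white_mark 0.79 322.4 238.6 [-0.0172  0.0895  0.105 ] ang 1.761
scene pointer_tip 0.49 319.9 241.7 [-0.0093  0.0979  0.105 ] ang 1.666
top mark 1.7092789953720224 ptr [(0.088, np.float64(1.755)), (0.094, np.float64(1.721)), (0.1, np.float64(1.687))]
scene mark 1.7293260979669867 ptr [(0.088, np.float64(1.712)), (0.094, np.float64(1.713)), (0.1, np.float64(1.697))]
```

View pics/ab2.png

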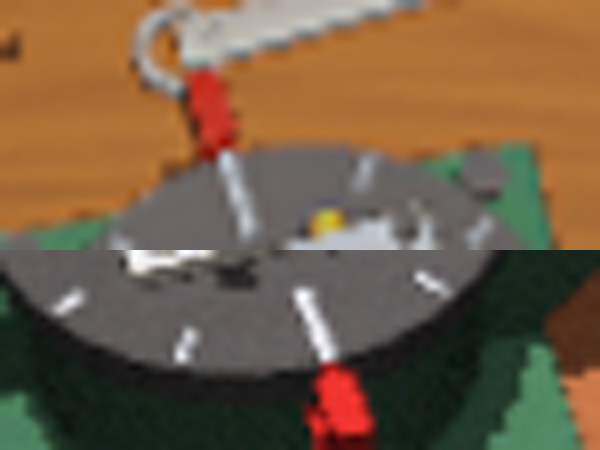

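Both crops show the mark end in line with the red pointer: (227,153) against about (218,155) from the top camera, and (333,361) against (335,365) from the scene camera. I'll let go, rise, and confirm with the wrist camera by numbers only.

>>> send_rows([
  {"tx": 0, "ty": 0, "tz": 0, "rx": 0, "ry": 0, "rz": 0, "jaw": 3.5},
  {"tx": 0, "ty": 0, "tz": 0, "rx": 0, "ry": 0, "rz": 0, "jaw": 6},
  {"tx": 0, "ty": 0, "tz": 0, "rx": 0, "ry": 0, "rz": 0, "jaw": 6},
  {"tx": 0, "ty": 0, "tz": -1.5, "rx": 0, "ry": 0, "rz": 0, "jaw": 6},
  {"tx": 0, "ty": 0, "tz": -3, "rx": 0, "ry": 0, "rz": 0, "jaw": 6},
  {"tx": 0, "ty": 0, "tz": -4, "rx": 0, "ry": 0, "rz": 0, "jaw": 6},
  {"tx": 0, "ty": 0, "tz": -4, "rx": 0, "ry": 0, "rz": 0, "jaw": 6},
  {"tx": 1, "ty": 0, "tz": -3, "rx": 0, "ry": 0, "rz": 0, "jaw": 6},
  {"tx": 2.5, "ty": 0.5, "tz": 0, "rx": 0, "ry": 0, "rz": 0, "jaw": 6},
  {"tx": 3, "ty": 0.5, "tz": 0, "rx": 0, "ry": 0, "rz": 0, "jaw": 6},
])

```text
t: 19.95
ee_pos: [0.6546, -0.1868, 0.4562]
tool_rot: [3.135, -0.0, 1.733]
force: [0.6, -0.1, 0.2]
finger_gap: 0.0604
gripper_force: 0.0
```

>>> send_rows([
  {"tx": 3.5, "ty": 0.5, "tz": 0, "rx": 0, "ry": 0, "rz": 0, "jaw": 6},
  {"tx": 3.5, "ty": 0.5, "tz": 0, "rx": 0, "ry": 0, "rz": 0, "jaw": 6},
  {"tx": 2.5, "ty": 0.5, "tz": 0, "rx": 0, "ry": 0, "rz": 0, "jaw": 6},
  {"tx": 1, "ty": 0, "tz": 0, "rx": 0, "ry": 0, "rz": 0, "jaw": 6},
  {"tx": 0, "ty": 0, "tz": 0, "rx": 0, "ry": 0, "rz": 0, "jaw": 6},
  {"tx": 0, "ty": 0, "tz": 0, "rx": 0, "ry": 0, "rz": 0, "jaw": 6},
])

```text
t: 20.55
ee_pos: [0.6521, -0.081, 0.454]
tool_rot: [3.138, -0.001, 1.735]
force: [-0.6, 0.2, -0.1]
finger_gap: 0.0598
gripper_force: 0.0
```

```bash
cat > wm.py <<'E'
from plan import *
s=get_state(); print(s["t"],F(s["ee_pos"]).round(3))
C=cam("wrist"); im,d=imaging.snapshot("wrist"); cv2.imwrite("pics/wm.png",im)
for k in("white_mark","pointer_tip","table_top"):
    for e in spotter.tip_of(k,"wrist")[:1]:
        u,v=e["centre"][0]*640,e["centre"][1]*400; f=F(atz(*C,u,v,.105 if k!="table_top" else .09)); print(k,round(e["confidence"],2),round(u,1),round(v,1),f.round(4),"ang",np.arctan2(f[1],f[0]).round(3))
# rectify onto z=.105 plane, 0.5 mm/px
xs=np.arange(-.06,.06,.0005); ys=np.arange(.12,.03,-.0005)
X,Y=np.meshgrid(xs,ys); w=np.stack([P[0]+Fx[0]*X+Fy[0]*Y,P[1]+Fx[1]*X+Fy[1]*Y,np.full_like(X,.105)])
q=np.einsum('ij,jkl->ikl',C[1],w)+C[2][:,None,None]; u=(C[0]["fx"]*q[0]/q[2]+C[0]["cx"]).astype(np.float32); v=(C[0]["fy"]*q[1]/q[2]+C[0]["cy"]).astype(np.float32)
r=cv2.remap(im,u,v,cv2.INTER_LINEAR); cv2.imwrite("pics/rect.png",r)
h=cv2.cvtColor(r,cv2.COLOR_BGR2HSV).astype(int)
red=((h[...,0]<8)|(h[...,0]>172))&(h[...,1]>140)&(h[...,2]>60)
for y in np.arange(.118,.060,-.003):
    i=int(round((.12-y)/.0005)); row=h[i]; rr=xs[red[i]]; val=np.where(row[:,1]<70,row[:,2],0); k=np.where((abs(xs+.013)<.02),val,0); b=k>np.percentile(k[k>0],50)+35 if (k>0).any() else k>999
    print(round(y,3),"red",(rr.min().round(4),rr.max().round(4)) if len(rr) else None,"white",(xs[b].min().round(4),xs[b].max().round(4),int(b.sum())) if b.any() else None)
E
python3 wm.py
```

```text
20.55 [0.041 0.026 0.454]
white_mark 0.72 372.0 126.6 [-0.0124  0.0856  0.105 ] ang 1.715
pointer_tip 0.66 376.9 126.5 [-0.0126  0.0906  0.105 ] ang 1.708
table_top 0.77 291.4 138.9 [0.0018 0.0006 0.09  ] ang 0.333
0.118 red None white None
0.115 red (np.float64(-0.0205), np.float64(-0.009)) white None
0.112 red (np.float64(-0.0215), np.float64(-0.009)) white None
0.109 red (np.float64(-0.0215), np.float64(-0.0085)) white None
0.106 red (np.float64(-0.021), np.float64(-0.0085)) white None
0.103 red (np.float64(-0.0205), np.float64(-0.008)) white None
0.1 red (np.float64(-0.0205), np.float64(-0.0075)) white None
0.097 red (np.float64(-0.0205), np.float64(-0.0075)) white None
0.094 red (np.float64(-0.0205), np.float64(-0.0085)) white None
0.091 red (np.float64(-0.0205), np.float64(-0.0095)) white None
0.088 red (np.float64(-0.019), np.float64(-0.018)) white (np.float64(-0.013), np.float64(-0.011), 5)
0.085 red None white (np.float64(-0.0145), np.float64(-0.01), 10)
0.082 red None white (np.float64(-0.0135), np.float64(-0.01), 8)
0.079 red None white (np.float64(-0.0125), np.float64(-0.01), 6)
0.076 red None white (np.float64(-0.013), np.float64(-0.009), 9)
0.073 red None white (np.float64(-0.033), np.float64(-0.008), 34)
0.07 red None white (np.float64(-0.033), np.float64(-0.0075), 30)
0.067 red None white (np.float64(-0.033), np.float64(-0.0075), 26)
0.064 red None white (np.float64(-0.033), np.float64(-0.007), 20)
0.061 red None white (np.float64(-0.033), np.float64(-0.0065), 20)
```

>>> send_rows([
  {"tx": -1.1, "ty": 1.7, "tz": 1.5, "rx": 0, "ry": 0, "rz": 0, "jaw": 6},
  {"tx": -1.1, "ty": 1.7, "tz": 1.5, "rx": 0, "ry": 0, "rz": 0, "jaw": 6},
  {"tx": 0, "ty": 0, "tz": 1.5, "rx": 0, "ry": 0, "rz": 0, "jaw": 6},
  {"tx": 0, "ty": 0, "tz": 0.5, "rx": 0, "ry": 0, "rz": 0, "jaw": 6},
  {"tx": 0, "ty": 0, "tz": 0, "rx": 0, "ry": 0, "rz": 0, "jaw": 6},
])

```text
t: 21.25
ee_pos: [0.6887, -0.0949, 0.402]
tool_rot: [-3.141, -0.004, 1.737]
force: [0.4, -0.2, 0.0]
finger_gap: 0.0599
gripper_force: 0.0
```

```bash
cat >> wm.py <<'E'
print("fit")
pts=np.argwhere(red); rc=cv2.minAreaRect(np.c_[xs[pts[:,1]],ys[pts[:,0]]].astype(np.float32)*1000) ; print(rc, cv2.boxPoints(rc).tolist())
for y in np.arange(.1135,.088,-.002):
    i=int(round((.12-y)/.0005)); rr=xs[red[i]]; 
    if len(rr): print(round(y,4),"red c",rr.mean().round(4),len(rr)*.5, "ang",np.arctan2(y,rr.mean()).round(4))
for y in np.arange(.0875,.0745,-.0015):
    i=int(round((.12-y)/.0005)); k=abs(xs+.013)<.008; g=r[i,k].astype(float).mean(1); g=g-np.percentile(g,30); g[g<20]=0; c=(g*xs[k]).sum()/g.sum(); print(round(y,4),"white c",c.round(4),"ang",np.arctan2(y,c).round(4))
E
python3 wm.py
```

```text
21.25 [0.061 0.06  0.402]
white_mark 0.75 353.1 106.4 [-0.014   0.0914  0.105 ] ang 1.723
pointer_tip 0.83 352.8 106.3 [-0.0141  0.0912  0.105 ] ang 1.724
table_top 0.74 249.8 119.8 [-0.0021 -0.0003  0.09  ] ang -2.992
0.118 red (np.float64(-0.018), np.float64(-0.01)) white None
0.115 red (np.float64(-0.0205), np.float64(-0.0095)) white None
0.112 red (np.float64(-0.02), np.float64(-0.009)) white None
0.109 red (np.float64(-0.02), np.float64(-0.009)) white None
0.106 red (np.float64(-0.02), np.float64(-0.0085)) white None
0.103 red (np.float64(-0.0195), np.float64(-0.008)) white None
0.1 red (np.float64(-0.0195), np.float64(-0.0075)) white None
0.097 red (np.float64(-0.0195), np.float64(-0.0075)) white None
0.094 red (np.float64(-0.019), np.float64(-0.0075)) white None
0.091 red (np.float64(-0.0185), np.float64(-0.0075)) white None
0.088 red None white (np.float64(-0.03), np.float64(-0.0095), 24)
0.085 red None white (np.float64(-0.0145), np.float64(-0.0105), 9)
0.082 red None white (np.float64(-0.014), np.float64(-0.0105), 8)
0.079 red None white (np.float64(-0.013), np.float64(-0.0
[... 751 characters left out ...]
0.1095 red c -0.0145 11.5 ang 1.7025
0.1075 red c -0.0142 12.0 ang 1.7026
0.1055 red c -0.014 11.5 ang 1.7027
0.1035 red c -0.0137 12.0 ang 1.7029
0.1015 red c -0.0137 12.0 ang 1.7054
0.0995 red c -0.0135 12.5 ang 1.7057
0.0975 red c -0.0135 12.5 ang 1.7084
0.0955 red c -0.0132 13.0 ang 1.7087
0.0935 red c -0.0132 12.0 ang 1.7116
0.0915 red c -0.013 11.5 ang 1.7119
0.0895 red c -0.0138 5.5 ang 1.724
0.0875 white c -0.013 ang 1.7185
0.086 white c -0.0126 ang 1.7164
0.0845 white c -0.0125 ang 1.7172
0.083 white c -0.0124 ang 1.719
0.0815 white c -0.0121 ang 1.7181
0.08 white c -0.0117 ang 1.716
0.0785 white c -0.0115 ang 1.7163
0.077 white c -0.0113 ang 1.7162
0.0755 white c -0.0137 ang 1.7503
```

Up close the mark lies at 1.717 rad and the pointer's tip at 1.712 to 1.724 rad, so they agree to under 1 mm. Now back to the lever.

Run:
```python
from plan import *
p0,R0=pose(); p1=np.array([.47,.25,.50])
rows(p1,R0,10)
p2,R2=leverpose(np.radians(219),.27); rows(p2,R2,10,p1,DOWN)
```

```text
10 rows t(cm) [ 3.768 -1.59  -0.952] r [0. 0. 0.] deg/row 0.0
10 rows t(cm) [0.948 0.64  2.141] r [ 0.0237 -0.0671 -0.0652] deg/row 5.53
```

>>> send_rows([
  {"tx": 0, "ty": 0, "tz": -3, "rx": 0, "ry": 0, "rz": 0, "jaw": 5},
  {"tx": 2, "ty": -0.9, "tz": -4, "rx": 0, "ry": 0, "rz": 0, "jaw": 5},
  {"tx": 4, "ty": -1.7, "tz": -2.5, "rx": 0, "ry": 0, "rz": 0, "jaw": 5},
  {"tx": 4.5, "ty": -1.9, "tz": 0, "rx": 0, "ry": 0, "rz": 0, "jaw": 5},
  {"tx": 4.5, "ty": -1.9, "tz": 0, "rx": 0, "ry": 0, "rz": 0, "jaw": 5},
  {"tx": 4.5, "ty": -1.9, "tz": 0, "rx": 0, "ry": 0, "rz": 0, "jaw": 5},
  {"tx": 4.5, "ty": -1.9, "tz": 0, "rx": 0, "ry": 0, "rz": 0, "jaw": 5},
  {"tx": 4.5, "ty": -1.9, "tz": 0, "rx": 0, "ry": 0, "rz": 0, "jaw": 5},
  {"tx": 4.5, "ty": -1.9, "tz": 0, "rx": 0, "ry": 0, "rz": 0, "jaw": 5},
  {"tx": 4.5, "ty": -1.9, "tz": 0, "rx": 0, "ry": 0, "rz": 0, "jaw": 5},
])

```text
t: 22.45
ee_pos: [0.4691, 0.2493, 0.5001]
tool_rot: [3.137, -0.005, 1.737]
force: [1.4, 0.3, 1.0]
finger_gap: 0.0503
gripper_force: 0.0
```

>>> send_rows([
  {"tx": 0.95, "ty": 0.64, "tz": 2.14, "rx": 0.0237, "ry": -0.0671, "rz": -0.0652, "jaw": 5},
  {"tx": 0.95, "ty": 0.64, "tz": 2.14, "rx": 0.0237, "ry": -0.0671, "rz": -0.0652, "jaw": 5},
  {"tx": 0.95, "ty": 0.64, "tz": 2.14, "rx": 0.0237, "ry": -0.0671, "rz": -0.0652, "jaw": 5},
  {"tx": 0.95, "ty": 0.64, "tz": 2.14, "rx": 0.0237, "ry": -0.0671, "rz": -0.0652, "jaw": 5},
  {"tx": 0.95, "ty": 0.64, "tz": 2.14, "rx": 0.0237, "ry": -0.0671, "rz": -0.0652, "jaw": 5},
  {"tx": 0.95, "ty": 0.64, "tz": 2.14, "rx": 0.0237, "ry": -0.0671, "rz": -0.0652, "jaw": 5},
  {"tx": 0.95, "ty": 0.64, "tz": 2.14, "rx": 0.0237, "ry": -0.0671, "rz": -0.0652, "jaw": 5},
  {"tx": 0.95, "ty": 0.64, "tz": 2.14, "rx": 0.0237, "ry": -0.0671, "rz": -0.0652, "jaw": 5},
  {"tx": 0.95, "ty": 0.64, "tz": 2.14, "rx": 0.0237, "ry": -0.0671, "rz": -0.0652, "jaw": 5},
  {"tx": 0.95, "ty": 0.64, "tz": 2.14, "rx": 0.0237, "ry": -0.0671, "rz": -0.0652, "jaw": 5},
])

```text
t: 23.45
ee_pos: [0.4887, 0.2882, 0.265]
tool_rot: [-2.662, 0.525, 2.551]
force: [0.7, -0.2, -0.2]
finger_gap: 0.05
gripper_force: 0.0
```

```bash
python3 rel.py
python3 - <<'E'
from plan import *
p2,R2=leverpose(np.radians(219),.15); rows(p2,R2,8)
E
```

```text
t 23.45 tool th 219.1 pos th 218.17 r 0.0893 h 0.2692 F tool xyz [-0.5  0.4  0.4] gap 0.05
lever rect ((-0.09677598625421524, -0.07743319869041443), (0.0733398050069809, 0.019734377041459084), 37.602935791015625) th by edge 37.602936 by pivot 219.53880228403722 0.16342535047407203 2001
8 rows t(cm) [-0.031 -0.022  1.454] r [0.0002 0.0006 0.0011] deg/row 0.07
```

>>> send_rows([
  {"tx": 0, "ty": -0.02, "tz": 1.48, "rx": 0, "ry": 0, "rz": 0, "jaw": 5},
  {"tx": 0, "ty": -0.02, "tz": 1.48, "rx": 0, "ry": 0, "rz": 0, "jaw": 5},
  {"tx": 0, "ty": -0.02, "tz": 1.48, "rx": 0, "ry": 0, "rz": 0, "jaw": 5},
  {"tx": 0, "ty": -0.02, "tz": 1.48, "rx": 0, "ry": 0, "rz": 0, "jaw": 5},
  {"tx": 0, "ty": -0.02, "tz": 1.48, "rx": 0, "ry": 0, "rz": 0, "jaw": 5},
  {"tx": 0, "ty": -0.02, "tz": 1.48, "rx": 0, "ry": 0, "rz": 0, "jaw": 5},
  {"tx": 0, "ty": -0.02, "tz": 1.48, "rx": 0, "ry": 0, "rz": 0, "jaw": 5},
  {"tx": 0, "ty": -0.02, "tz": 1.48, "rx": 0, "ry": 0, "rz": 0, "jaw": 5},
  {"tx": 0, "ty": 0, "tz": 0, "rx": 0, "ry": 0, "rz": 0, "jaw": 3},
  {"tx": 0, "ty": 0, "tz": 0, "rx": 0, "ry": 0, "rz": 0, "jaw": 3},
])

```text
t: 24.5
ee_pos: [0.5006, 0.2121, 0.1757]
tool_rot: [-2.663, 0.524, 2.546]
force: [0.6, 0.3, -0.0]
finger_gap: 0.0302
gripper_force: 0.0
```

>>> send_rows([
  {"tx": 0, "ty": 0, "tz": 0, "rx": 0, "ry": 0, "rz": 0, "jaw": 3},
  {"tx": -0.05, "ty": 0.94, "tz": 0, "rx": 0, "ry": 0, "rz": 0.105, "jaw": 3},
  {"tx": -0.05, "ty": 0.94, "tz": 0, "rx": 0, "ry": 0, "rz": 0.105, "jaw": 3},
])

```text
t: 24.8
ee_pos: [0.5136, 0.2208, 0.1697]
tool_rot: [-2.781, 0.613, 2.315]
force: [-2.1, -2.0, 5.0]
finger_gap: 0.0303
gripper_force: 2.4
```

```bash
python3 rel.py
```

```text
t 24.8 tool th 206.65 pos th 208.27 r 0.0879 h 0.1509 F tool xyz [-2.9 -4.2 -2.7] gap 0.0303
lever rect ((-0.10336631536483765, -0.06697472184896469), (0.07433965802192688, 0.020554088056087494), 29.336105346679688) th by edge 29.33611 by pivot 211.66374522945912 0.16340972517433974 6447
```

>>> send_rows([
  {"tx": -0.05, "ty": 0.94, "tz": 0, "rx": 0, "ry": 0, "rz": 0.105, "jaw": 3},
  {"tx": -0.05, "ty": 0.94, "tz": 0, "rx": 0, "ry": 0, "rz": 0.105, "jaw": 3},
  {"tx": -0.05, "ty": 0.94, "tz": 0, "rx": 0, "ry": 0, "rz": 0.105, "jaw": 3},
  {"tx": -0.05, "ty": 0.94, "tz": 0, "rx": 0, "ry": 0, "rz": 0.105, "jaw": 3},
  {"tx": -0.05, "ty": 0.94, "tz": 0, "rx": 0, "ry": 0, "rz": 0.105, "jaw": 3},
  {"tx": -0.05, "ty": 0.94, "tz": 0, "rx": 0, "ry": 0, "rz": 0.105, "jaw": 3},
])

```text
t: 25.45
ee_pos: [0.5657, 0.2363, 0.1637]
tool_rot: [3.009, 0.688, 1.524]
force: [-4.8, -2.4, 2.2]
finger_gap: 0.03
gripper_force: 2.5
```

>>> send_rows([
  {"tx": -0.05, "ty": 0.94, "tz": 0, "rx": 0, "ry": 0, "rz": 0.105, "jaw": 3},
  {"tx": -0.05, "ty": 0.94, "tz": 0, "rx": 0, "ry": 0, "rz": 0.105, "jaw": 3},
  {"tx": -0.05, "ty": 0.94, "tz": 0, "rx": 0, "ry": 0, "rz": 0.105, "jaw": 3},
  {"tx": -0.05, "ty": 0.94, "tz": 0, "rx": 0, "ry": 0, "rz": 0.105, "jaw": 3},
  {"tx": -0.05, "ty": 0.94, "tz": 0, "rx": 0, "ry": 0, "rz": 0.105, "jaw": 3},
  {"tx": 0, "ty": 0, "tz": 0, "rx": 0, "ry": 0, "rz": 0, "jaw": 3},
])

```text
t: 26.05
ee_pos: [0.6106, 0.2297, 0.1755]
tool_rot: [2.656, 0.52, 0.919]
force: [-2.8, -0.1, 0.5]
finger_gap: 0.0299
gripper_force: 1.2
```

```bash
python3 rel.py
```

```text
t 26.05 tool th 140.8 pos th 140.96 r 0.088 h 0.1508 F tool xyz [-1.8 -2.1 -0.6] gap 0.0299
lever rect ((-0.09933576732873917, 0.03205662965774536), (0.020237810909748077, 0.07388388365507126), 55.18408203125) th by edge 145.18408 by pivot 144.18397652011626 0.16361636160326137 6361
```

>>> send_rows([
  {"tx": -0.01, "ty": 0.47, "tz": 0, "rx": 0, "ry": 0, "rz": 0.0524, "jaw": 3},
  {"tx": -0.01, "ty": 0.47, "tz": 0, "rx": 0, "ry": 0, "rz": 0.0524, "jaw": 3},
  {"tx": -0.01, "ty": 0.47, "tz": 0, "rx": 0, "ry": 0, "rz": 0.0524, "jaw": 3},
  {"tx": 0, "ty": 0.16, "tz": 0, "rx": 0, "ry": 0, "rz": 0.0175, "jaw": 3},
])

```text
t: 26.5
ee_pos: [0.6227, 0.2243, 0.1817]
tool_rot: [2.58, 0.431, 0.751]
force: [-5.5, 0.9, -0.4]
finger_gap: 0.0297
gripper_force: 2.5
```

>>> send_rows([
  {"tx": 0, "ty": 0.16, "tz": 0, "rx": 0, "ry": 0, "rz": 0.0175, "jaw": 3},
])

```text
t: 26.6
ee_pos: [0.6236, 0.2237, 0.1822]
tool_rot: [2.574, 0.423, 0.735]
force: [-5.7, 1.2, -0.1]
finger_gap: 0.03
gripper_force: 2.5
```

>>> send_rows([
  {"tx": 0, "ty": 0.16, "tz": 0, "rx": 0, "ry": 0, "rz": 0.0175, "jaw": 3},
])

```text
t: 26.7
ee_pos: [0.6247, 0.2231, 0.1829]
tool_rot: [2.568, 0.413, 0.719]
force: [-6.5, 0.9, -0.1]
finger_gap: 0.0299
gripper_force: 2.5
```

```bash
python3 rel.py
```

```text
t 26.7 tool th 128.9 pos th 129.75 r 0.0889 h 0.1508 F tool xyz [-3.9 -5.2 -1.2] gap 0.0299
lever rect ((-0.0885889083147049, 0.045743897557258606), (0.020108774304389954, 0.07280920445919037), 44.589874267578125) th by edge 134.58987 by pivot 133.03807545251402 0.16366685884307575 6306
```

>>> send_rows([
  {"tx": 0, "ty": 0.16, "tz": 0, "rx": 0, "ry": 0, "rz": 0.0175, "jaw": 3},
  {"tx": 0, "ty": 0.16, "tz": 0, "rx": 0, "ry": 0, "rz": 0.0175, "jaw": 3},
])

```text
t: 26.95
ee_pos: [0.6269, 0.2216, 0.1845]
tool_rot: [2.555, 0.394, 0.688]
force: [-5.3, 1.4, 0.5]
finger_gap: 0.0298
gripper_force: 2.5
```

>>> send_rows([
  {"tx": 0, "ty": 0.12, "tz": 0, "rx": 0, "ry": 0, "rz": 0.013, "jaw": 3},
])

```text
t: 27.05
ee_pos: [0.6278, 0.221, 0.1851]
tool_rot: [2.551, 0.387, 0.676]
force: [-6.3, 1.4, -0.4]
finger_gap: 0.03
gripper_force: 2.5
```

```bash
python3 rel.py
```

```text
t 27.05 tool th 126.16 pos th 126.97 r 0.0889 h 0.1508 F tool xyz [-3.6 -5.2 -1.2] gap 0.03
lever rect ((-0.08543245494365692, 0.048801131546497345), (0.02005024254322052, 0.07281512022018433), 41.946006774902344) th by edge 131.94601 by pivot 130.24417707852618 0.16370954011796954 6313
```

>>> send_rows([
  {"tx": 0, "ty": 0.12, "tz": 0, "rx": 0, "ry": 0, "rz": 0.013, "jaw": 3},
])

```text
t: 27.2
ee_pos: [0.6286, 0.2205, 0.1856]
tool_rot: [2.547, 0.38, 0.665]
force: [-6.2, 0.7, -0.9]
finger_gap: 0.0301
gripper_force: 2.5
```

>>> send_rows([
  {"tx": 0, "ty": 0.12, "tz": 0, "rx": 0, "ry": 0, "rz": 0.013, "jaw": 3},
])

```text
t: 27.3
ee_pos: [0.6294, 0.2199, 0.1862]
tool_rot: [2.543, 0.372, 0.653]
force: [-5.4, 1.1, -1.0]
finger_gap: 0.0299
gripper_force: 2.6
```

```bash
python3 rel.py
```

```text
t 27.3 tool th 124.69 pos th 125.52 r 0.089 h 0.1508 F tool xyz [-3.1 -4.7 -0.5] gap 0.0299
lever rect ((-0.08386966586112976, 0.05043504387140274), (0.020020879805088043, 0.07275865972042084), 40.5234489440918) th by edge 130.52344 by pivot 128.81898519386934 0.1636870188030004 6308
```

>>> send_rows([
  {"tx": 0, "ty": 0.12, "tz": 0, "rx": 0, "ry": 0, "rz": 0.013, "jaw": 3},
])

```text
t: 27.45
ee_pos: [0.6302, 0.2193, 0.1868]
tool_rot: [2.539, 0.365, 0.642]
force: [-5.7, 1.7, -1.1]
finger_gap: 0.03
gripper_force: 2.6
```

>>> send_rows([
  {"tx": 0, "ty": 0.12, "tz": 0, "rx": 0, "ry": 0, "rz": 0.013, "jaw": 3},
])

```text
t: 27.55
ee_pos: [0.631, 0.2187, 0.1874]
tool_rot: [2.535, 0.357, 0.631]
force: [-4.6, 1.7, -1.1]
finger_gap: 0.0302
gripper_force: 2.6
```

```bash
python3 rel.py
```

```text
t 27.55 tool th 123.2 pos th 124.02 r 0.089 h 0.1508 F tool xyz [-2.2 -4.5 -0.7] gap 0.0302
lever rect ((-0.08181040734052658, 0.05165707692503929), (0.019994057714939117, 0.07314199954271317), 39.03056716918945) th by edge 129.03058 by pivot 127.31130302266902 0.16368153478331296 6305
```

>>> send_rows([
  {"tx": 0, "ty": 0.12, "tz": 0, "rx": 0, "ry": 0, "rz": 0.013, "jaw": 3},
])

```text
t: 27.7
ee_pos: [0.6318, 0.2181, 0.188]
tool_rot: [2.531, 0.35, 0.619]
force: [-5.8, 1.1, -1.0]
finger_gap: 0.0299
gripper_force: 2.6
```

>>> send_rows([
  {"tx": 0, "ty": 0.12, "tz": 0, "rx": 0, "ry": 0, "rz": 0.013, "jaw": 3},
])

```text
t: 27.8
ee_pos: [0.6326, 0.2175, 0.1887]
tool_rot: [2.527, 0.342, 0.608]
force: [-5.2, 1.7, -1.2]
finger_gap: 0.0302
gripper_force: 2.6
```

```bash
python3 rel.py
```

```text
t 27.8 tool th 121.71 pos th 122.52 r 0.0891 h 0.1508 F tool xyz [-2.7 -4.9 -0.7] gap 0.0302
lever rect ((-0.0799395963549614, 0.053087979555130005), (0.020039092749357224, 0.07313979417085648), 37.653194427490234) th by edge 127.6532 by pivot 125.81386082026758 0.16370001698717626 6307
```

>>> send_rows([
  {"tx": 0, "ty": 0.12, "tz": 0, "rx": 0, "ry": 0, "rz": 0.013, "jaw": 3},
])

```text
t: 27.95
ee_pos: [0.6332, 0.2169, 0.1893]
tool_rot: [2.523, 0.335, 0.597]
force: [-7.8, 2.8, -2.6]
finger_gap: 0.0299
gripper_force: 3.9
```

>>> send_rows([
  {"tx": 0, "ty": 0.1, "tz": 0, "rx": 0, "ry": 0, "rz": 0.011, "jaw": 3},
])

```text
t: 28.05
ee_pos: [0.6333, 0.2167, 0.1893]
tool_rot: [2.522, 0.329, 0.587]
force: [-7.3, 4.0, -0.8]
finger_gap: 0.0298
gripper_force: 4.1
```

```bash
python3 rel.py
```

```text
t 28.05 tool th 120.36 pos th 121.73 r 0.0891 h 0.1507 F tool xyz [-3.4 -7.2 -2.6] gap 0.0298
lever rect ((-0.07953584939241409, 0.05381888151168823), (0.020459415391087532, 0.07263898104429245), 37.17306900024414) th by edge 127.173065 by pivot 125.3357432767931 0.16366084331960043 6325
```

The clamped stop is reached: the push rose to about 8 N and the lever stalled at 127.2°, 90° from the released stop. Backing off and retracting.

>>> send_rows([
  {"tx": 0, "ty": -0.55, "tz": 0, "rx": 0, "ry": 0, "rz": 0, "jaw": 4},
  {"tx": 0, "ty": 0, "tz": 0, "rx": 0, "ry": 0, "rz": 0, "jaw": 5},
  {"tx": 0, "ty": 0, "tz": 0, "rx": 0, "ry": 0, "rz": 0, "jaw": 5},
  {"tx": 0, "ty": 0, "tz": -1.5, "rx": 0, "ry": 0, "rz": 0, "jaw": 5},
  {"tx": 0, "ty": 0, "tz": -2, "rx": 0, "ry": 0, "rz": 0, "jaw": 5},
  {"tx": 0, "ty": 0, "tz": -2.5, "rx": 0, "ry": 0, "rz": 0, "jaw": 5},
  {"tx": 0, "ty": 0, "tz": -3, "rx": 0, "ry": 0, "rz": 0, "jaw": 5},
  {"tx": 0, "ty": 0, "tz": -3, "rx": 0, "ry": 0, "rz": 0, "jaw": 5},
  {"tx": 0, "ty": 0, "tz": 0, "rx": 0, "ry": 0, "rz": 0, "jaw": 5},
  {"tx": 0, "ty": 0, "tz": 0, "rx": 0, "ry": 0, "rz": 0, "jaw": 5},
])

```text
t: 29.1
ee_pos: [0.6195, 0.2947, 0.2815]
tool_rot: [2.515, 0.323, 0.587]
force: [-0.7, 0.3, -0.1]
finger_gap: 0.05
gripper_force: 0.0
```

```bash
python3 rel.py; python3 mk.py; python3 -c "
from h import *; s=get_state(); print(s['t'],s['force'],s['qd'].round(3))"
```

```text
t 29.1 tool th 120.15 pos th 122.76 r 0.0891 h 0.2722 F tool xyz [-0.4 -0.7 -0.2] gap 0.05
lever rect ((0.0, 0.0), (0.0, 0.0), 0.0) th by edge 0.0 by pivot 36.32682595212024 0.13618330334532816 0
t 29.15 F [-0.3337  0.0544  0.2805] ang 171.7 r 0.5133 force [ 0.5  0.  -1. ] gap 0.05016969627423729 0.0
top white_mark 0.63 329.1 158.7 [-0.0207  0.0967  0.105 ] ang 1.782
top pointer_tip 0.53 333.1 154.9 [-0.0057  0.1068  0.105 ] ang 1.624
scene white_mark 0.92 322.2 241.2 [-0.0152  0.0976  0.105 ] ang 1.725
scene pointer_tip 0.55 319.0 242.4 [-0.0067  0.0998  0.105 ] ang 1.638
29.45 [-0.31554236 -0.10173594  0.07884567] [-0.004  0.     0.    -0.005  0.001  0.    -0.001]
```

Run:
```python
from plan import *
c=cam("wrist"); im,d=imaging.snapshot("wrist"); hsv=cv2.cvtColor(im,cv2.COLOR_BGR2HSV)
m=((hsv[...,0]<8)|(hsv[...,0]>172))&(hsv[...,1]>150)&(hsv[...,2]>60)&(d>0)
v,u=np.nonzero(m); X=np.array([F(atd(*c,a,b,d[b,a])) for a,b in zip(u,v)])
Q=np.c_[X@eF,X[:,1]]; ok=(abs(X@nF-.1645)<.005)&(np.hypot(Q[:,0]+.0272,Q[:,1]+.02)<.14); r=cv2.minAreaRect(Q[ok].astype(np.float32)); print(ok.sum(),r,np.degrees(np.arctan2(r[0][1]+.02,r[0][0]+.0272)))
```

```text
2000 ((-0.07887004315853119, 0.053417157381772995), (0.019988935440778732, 0.07371072471141815), 37.05085754394531) 125.13738598904611
```

The lever still stands at its clamped stop (127.05° by its edges), the gripper is clear, and nothing is moving. Handing in.

```bash
python3 -c "
from station import env; print(env.finish_job())"
```

```text
the job is handed in; nothing more can be done
None
```

I swung the lever to its released stop, wound the white mark to within about 1 mm of the red pointer, and swung the lever back to its clamped stop; the job is handed in, but no verdict was returned.

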